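Load the centrifuge in balance

TASK

Load the centrifuge for a balanced run: set each of the four tube adapters from the bench into a rotor bucket of its own, so that the two single-tube adapters sit opposite each other and the two four-tube adapters sit opposite each other. Carry them upright and lower each one fully home onto the floor of its bucket before letting go, never dropping it. Leave the purple tube rack where it stands.

Things in the scene. Friction and masses are not known exactly. Their poses are not given: they have to be found in the camera images.
- single_a_mid (a point): Tube adapter holding a single large tube: one red cap 35 mm across in the middle of its top. Pale-grey round plastic, 48 mm across (foot bevelled to 38), 92 mm tall, 110 mm with the caps, 170 g, upright on the bench. Grip the body 70 mm above its underside (15 mm above this point): the lowest 40 mm goes into the bucket. This point: its centre, half-way up; z up.
- single_b_mid (a point): The other single-tube adapter, the same as single_a. Pale-grey round plastic, 48 mm across (foot bevelled to 38), 92 mm tall, 110 mm with the caps, 170 g, upright on the bench. Grip the body 70 mm above its underside (15 mm above this point): the lowest 40 mm goes into the bucket. This point: its centre, half-way up; z up.
- four_a_mid (a point): Tube adapter holding four small tubes: four red caps 16 mm across in a square on its top. Pale-grey round plastic, 48 mm across (foot bevelled to 38), 92 mm tall, 110 mm with the caps, 170 g, upright on the bench. Grip the body 70 mm above its underside (15 mm above this point): the lowest 40 mm goes into the bucket. This point: its centre, half-way up; z up.
- four_b_mid (a point): The other four-tube adapter, the same as four_a. Pale-grey round plastic, 48 mm across (foot bevelled to 38), 92 mm tall, 110 mm with the caps, 170 g, upright on the bench. Grip the body 70 mm above its underside (15 mm above this point): the lowest 40 mm goes into the bucket. This point: its centre, half-way up; z up.
- bucket0_floor (a point): Dark steel bucket of the rotor, an upright cup: bore 58 mm, wall 4 mm, 40 mm deep, rim 205 mm above the bench. This point: middle of its inside floor, 165 mm above the bench; z up, x away from the rotor's axis. Buckets 0 to 3 follow round the rotor a quarter turn apart, 85 mm from its axis: 0 is opposite 2, 1 opposite 3. The braked rotor, at any angle, and the buckets do not move.
- bucket1_floor (a point): Dark steel bucket of the rotor, an upright cup: bore 58 mm, wall 4 mm, 40 mm deep, rim 205 mm above the bench. This point: middle of its inside floor, 165 mm above the bench; z up, x away from the rotor's axis. It is opposite bucket 3. The rotor's hub and arms stay below 200 mm. The bowl round it is 310 mm across; its edge and the machine's flat top are 240 mm above the bench.
- bucket2_floor (a point): Dark steel bucket of the rotor, an upright cup: bore 58 mm, wall 4 mm, 40 mm deep, rim 205 mm above the bench. This point: middle of its inside floor, 165 mm above the bench; z up, x away from the rotor's axis. It is opposite bucket 0. The machine, 360 mm wide, turned up to 0.2 rad, has its front to -y, 220 mm from the rotor's axis.
- bucket3_floor (a point): Dark steel bucket of the rotor, an upright cup: bore 58 mm, wall 4 mm, 40 mm deep, rim 205 mm above the bench. This point: middle of its inside floor, 165 mm above the bench; z up, x away from the rotor's axis. It is opposite bucket 1. The open lid stands at the machine's +y side, 200 mm from the rotor's axis, leaning outward, up to 600 mm above the bench.
- tube_rack_mid (a point): Bystander: a purple rack, 85 x 200 mm and 95 mm high with its red-capped tubes, on the bench beyond the adapters. This point is its centre, 45 mm above the bench; its long side is y. Not to be disturbed. To its right (-y) a hand scanner stands on a stem 240 mm high, at least 60 mm clear of every adapter.
There are look-alikes about, which are no part of the job. Leave any pink look-alike of the part that bears single_b_mid alone.

How it is judged:
By the outcome, as a careful person would: the job done as asked, in the order asked, and still so for the second after the job is handed in, with the robot touching nothing.
It also fails if it takes over 104 s, if anything falls off the work surface, if the arm or the gripper's body presses on something with over 40 N, if the wrist force passes 120 N, or if a joint passes its speed limit or range.

ROBOT

A 6-joint arm with a two-finger parallel gripper is mounted at the origin on the work surface. World frame = base frame: x ahead of the robot, y to its left, z up, the work surface at z = 0. Lengths are in m, angles in rad, forces in N, time in s.
With the tool pointing down it reaches from about 0.3 to 0.875 m from the base axis. Payload 6.4 kg.
Tool frame: the origin (TCP) lies between the finger pads; the fingertips stand 11 mm ahead of it and the grasp point (between the pads) lies 8 mm behind it (ctrl.tcp_to_tips is the y of the fingertips in the tool frame, in m); y points along the fingers, x is the direction in which the jaws open and shut, and the axes are right-handed (so a half turn about y gives the same grasp; the last joint's range is limited). The gripper opens to 85 mm and grips with 20 to 120 N. Pads are 22 mm wide; open, the fingers measure 114 mm over their backs; the gripper's body (76 mm by 85 mm) begins 54 mm behind the grasp point. The pads swing forward as they close: fully open they stand 13 mm farther back than shut.
Start: joints at [-1.506, 0.181, 1.607, -0, 1.354, -0.206], TCP at [0.154, -0.554, 0.242] pointing down, gripper open.
Joint ranges: [-2.99, 2.99], [-0.89, 2.07], [0.3, 2.58], [-1.14, 4.28], [0, 2.63], [-3.12, 3.12]. Speed limits (rad/s): [2.57, 2.57, 3.01, 3.14, 3.14, 3.14].

INTERFACE

Orientations are given as a unit quaternion [w, x, y, z].
In Python, from bench import ctrl gives the robot as it stands.
- The arm moves only by the tool apply_moves, never from a script. Its argument "plan" is text: rows parted by semicolons, each of 7 numbers parted by spaces: the shift along the tool's x, y, z each as a share of 0.05 m, from -1 to 1, then the turn, a rotation vector about the tool's x, y, z each as a share of 0.12 rad, from -1 to 1, then the opening, from 0 (shut) to 1 (fully open). In form: dx dy dz wx wy wz claw; .... A call has exactly 5 rows; each row shifts and turns the commanded pose from where the row before left it, along the tool's axes as they then stand; what a row does not reach is not made up. A row lasts 1/10 s, in which the tool goes at most 50 mm and 8.59 degrees, less where a joint would pass 70% of its speed; a pose out of reach is approached as far as the arm can. A call with a number of a shift or a turn outside -1 to 1 is refused whole. A call with a gripper value outside its range is refused whole. The fingers move at their own pace and stop on an object; the grip force is fixed at half the most. Time passes only in rows, so rows that do not move let the fingers close, or fill a call up. It gives the time, the measured TCP pose, the force and the opening at its end, in the units of the state.
- ctrl.get_obs(): the state, without advancing time (a new reading comes with each control period).
- ctrl.camera(name): name is "side" or "top"; returns the picture (480x640x3 uint8, red, green, blue); there is no depth.
- ctrl.get_calibration(name): a dict with "intrinsics" (3x3 intrinsics, pixels), "R" (3x3) and "t" (3): a world point X has camera coordinates R X + t. Camera axes: x right, y down, z forward; pixel columns grow to the right and rows downward; lengths in m; the calibration is good to about 2 mm. A picture is of the moment at which its call begins. get_calibration takes no time and is no camera call.
- ctrl.hand_in(): hands the job in, once; it reports no verdict.
Trained networks look in the newest picture that a camera, given by its name, has taken for a name from the list of things; names that differ only in an ending like _2 or _b are one class to them, and where a whole thing is asked for, a point or a joint stands for the part that bears it (a point fixed in the world has none). Each returns a list of dicts, best first, with "score" (0 to 1); they miss things now and then, are a little off and sometimes report something else, mostly with a low value. They report only what shows in the picture. A call takes as long as a camera call. They do not tell look-alikes from the thing itself.
- ctrl.recognise(camera, target): "point" ([x, y, z] in m, in world coordinates, good to about 4 mm: the middle of the surface that is visible of it).
The state is a dict: "time_s": time; "q": joint angles; "dq": joint speeds; "joint_efforts": joint torques, N m; "eef_pos": TCP position; "eef_rot": TCP orientation; "wrist_force": force on the tool from outside, world axes, zero at the start; "torque": the same for the moment, N m; "opening": opening from 0.0 (shut) to 1.0 (fully open).
Only numpy, scipy, OpenCV 4.12 (cv2) and the standard library are available. Lean on these libraries where they do the work, as an engineer would, in place of code of your own. Each camera call takes 0.05 s, during which the arm holds its last target.

## Working session

There is one attempt and no reset: what is moved stays moved. The work goes in short steps, Python scripts to look and compute and a tool call to move; the robot and the scene stay as the last step left them, time stands still between calls to the robot, and variables do not carry over. Pictures are saved under pics/ and viewed, and the job is handed in when it is done.

Besides the shell and the picture viewer there is one more tool, called as name(argument=value, ...) on one line, values as JSON. apply_moves: Moves the arm, as the interface text tells. Shift numbers are shares of 0.05 m and turn numbers shares of 0.12 rad, none past 1 either way. Its arguments: {"type":"object","properties":{"plan":{"type":"string"}},"required":["plan"]}

```bash
ls; mkdir -p pics
python3 - <<'E'
from bench import ctrl
import cv2
for n in("top","side"):
    im=ctrl.camera(n); cv2.imwrite(f"pics/{n}0.png",im[:,:,::-1])
    c=ctrl.get_calibration(n); print(n,c)
print(ctrl.get_obs(), ctrl.tcp_to_tips)
E
```

```text
pics
top {'intrinsics': array([[594.27864809,   0.        , 314.92663817],
       [  0.        , 594.27864809, 237.23274752],
       [  0.        ,   0.        ,   1.        ]]), 'R': array([[ 0.01185091, -0.99974445,  0.01925078],
       [-0.99902529, -0.01265667, -0.042288  ],
       [ 0.04252084, -0.01873087, -0.99891998]]), 't': array([-0.07385021,  0.52634908,  1.22885345])}
side {'intrinsics': array([[493.51377526,   0.        , 323.82300846],
       [  0.        , 493.51377526, 228.04594192],
       [  0.        ,   0.        ,   1.        ]]), 'R': array([[-0.41901584,  0.90766752,  0.02377816],
       [ 0.51414909,  0.25877404, -0.81773266],
       [-0.74838255, -0.33041742, -0.57510685]]), 't': array([ 0.27220958, -0.15977484,  1.3596511 ])}
{'time_s': 0.1, 'q': array([-1.50629502e+00,  1.81481491e-01,  1.60787214e+00,  4.23966614e-06,
        1.35382869e+00, -2.06309107e-01]), 'dq': array([-1.23106006e-05, -1.66028289e-03, -1.59989996e-03,  1.59550207e-03,
       -2.58178164e-03, -3.44023123e-04]), 'joint_efforts': array([-4.06076142e-04, -4.45880771e+01, -3.52240884e+01, -2.41388198e-04,
        4.20659606e-03, -4.13857919e-06]), 'eef_pos': array([ 0.15380169, -0.55355997,  0.24148329]), 'eef_rot': array([ 0.56334443, -0.56249336,  0.42829473, -0.42756041]), 'wrist_force': array([ 0.44552422, -0.4468576 , -0.05364379]), 'torque': array([ 0.00803656, -0.01976022,  0.00181669]), 'opening': 1.0000544611281112} 0.011
```

View pics/top0.png

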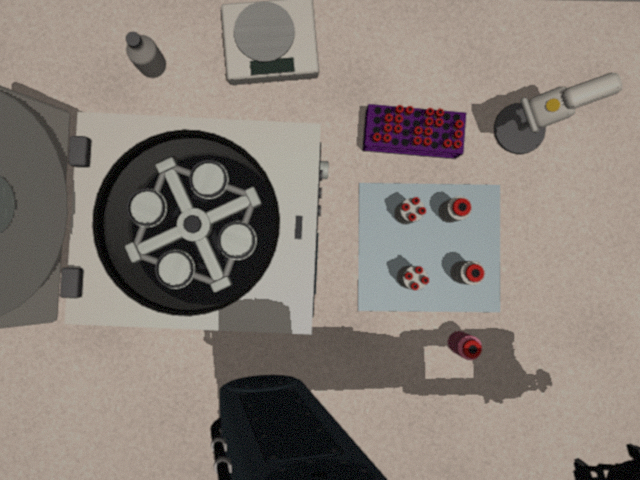

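View pics/side0.png

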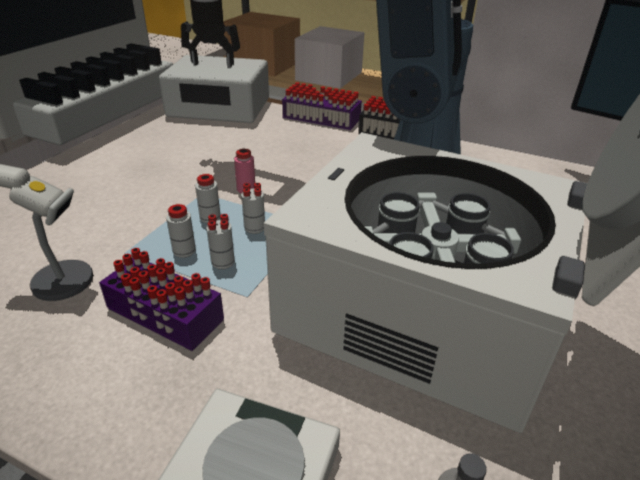

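```bash
cat > h.py <<'E'
import numpy as np, cv2
from bench import ctrl
def back(n,u,v,z):
    c=ctrl.get_calibration(n); R,t=c["R"],c["t"]
    d=R.T@np.linalg.solve(c["intrinsics"],[u,v,1]); o=-R.T@t
    return (o+d*(z-o[2])/d[2])
def proj(n,X):
    c=ctrl.get_calibration(n); p=c["intrinsics"]@(c["R"]@np.array(X)+c["t"]); return p[:2]/p[2]
E
python3 - <<'E'
from h import *
im=cv2.imread("pics/top0.png")
a=cv2.resize(im[180:370,350:510],None,fx=4,fy=4,interpolation=cv2.INTER_CUBIC)[:600]
cv2.imwrite("pics/c1.png",cv2.resize(im[180:370,350:510],None,fx=3.1,fy=3.1,interpolation=cv2.INTER_CUBIC))
cv2.imwrite("pics/c2.png",cv2.resize(im[120:325,85:290],None,fx=2.9,fy=2.9,interpolation=cv2.INTER_CUBIC))
for n in("single_a_mid","four_a_mid","bucket0_floor","bucket1_floor","tube_rack_mid"):
  for c in("top","side"):
    ctrl.camera(c) if 0 else None
    for r in ctrl.recognise(c,n): print(n,c,np.round(r["point"],4),round(r["score"],2),np.round(proj("top",r["point"])))
E
```

```text
single_a_mid top [ 0.4641 -0.3631  0.0935] 0.78 [467. 270.]
single_a_mid side [ 0.4744 -0.3654  0.07  ] 0.97 [464. 264.]
four_a_mid top [ 0.5766 -0.2552  0.091 ] 0.9 [412. 212.]
four_a_mid side [ 0.5959 -0.2426  0.069 ] 0.86 [403. 203.]
bucket0_floor top [0.5677 0.2369 0.1944] 0.92 [146. 208.]
bucket0_floor side [0.5638 0.2304 0.1947] 0.79 [149. 210.]
bucket1_floor top [0.4601 0.1816 0.1877] 0.72 [176. 269.]
bucket1_floor top [0.5679 0.2389 0.1929] 0.59 [145. 208.]
bucket1_floor side [0.4835 0.1845 0.1945] 0.83 [174. 256.]
tube_rack_mid top [ 0.7408 -0.2613  0.0645] 0.69 [413. 132.]
tube_rack_mid side [ 0.7708 -0.2488  0.0657] 0.67 [407. 117.]
```

View pics/c1.png

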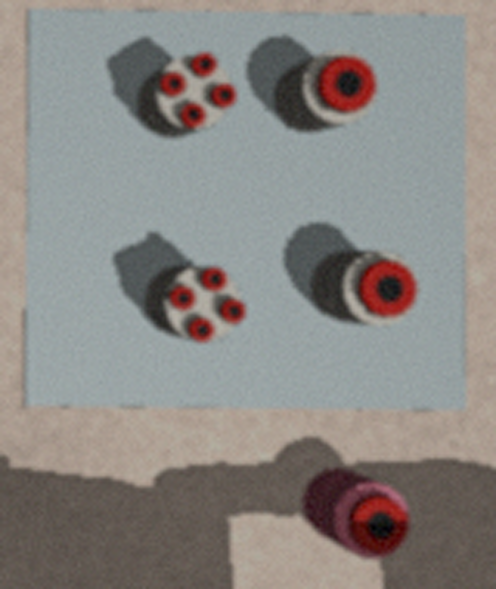

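View pics/c2.png

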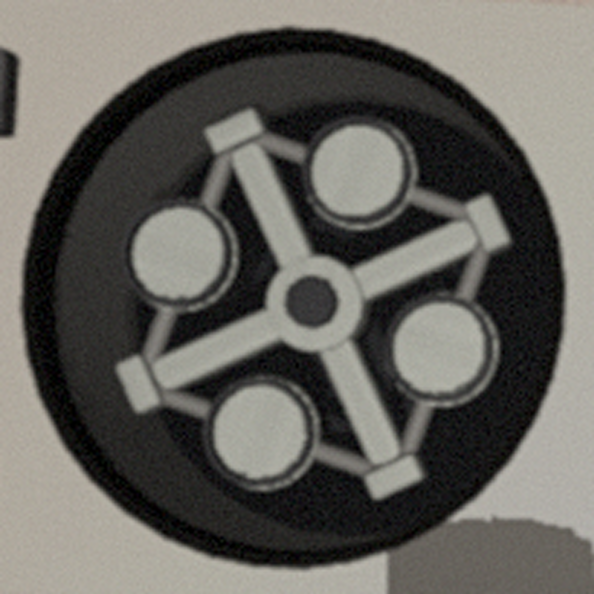

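```bash
cat > meas.py <<'E'
from h import *
from scipy.optimize import least_squares
def reds(n,fn):
    hsv=cv2.cvtColor(cv2.imread(fn),cv2.COLOR_BGR2HSV)
    h,s,v=cv2.split(hsv); m=(((h<8)|(h>172))&(s>150)&(v>70)).astype(np.uint8)
    cs,_=cv2.findContours(m,cv2.RETR_EXTERNAL,cv2.CHAIN_APPROX_NONE)
    out=[]
    for c in cs:
        c=cv2.convexHull(c)
        f=np.zeros(m.shape,np.uint8); cv2.fillPoly(f,[c],1)
        ys,xs=np.nonzero(f); 
        if len(xs)>12: out.append((xs.mean(),ys.mean(),len(xs)))
    return out
if __name__=="__main__":
    for n in("top","side"):
        print(n)
        for u,v,a in reds(n,f"pics/{n}0.png"):
            p=back(n,u,v,.101)
            if .3<p[0]<.66 and -.5<p[1]<-.15: print(np.round([u,v,a],1),np.round(p,4))
    im=cv2.imread("pics/top0.png"); g=cv2.cvtColor(im,cv2.COLOR_BGR2GRAY)
    obs=[]
    for (u,v) in [(148,208),(176,269),(238,240),(209,180)]:
        m=(g>110).astype(np.uint8); d=np.zeros_like(m); cv2.circle(d,(u,v),19,1,-1); m&=d
        # opening to cut the thin rim
        m=cv2.morphologyEx(m,cv2.MORPH_OPEN,cv2.getStructuringElement(2,(9,9)))
        k,l,st,ce=cv2.connectedComponentsWithStats(m); i=1+np.argmax(st[1:,4]); obs.append(ce[i]); print(ce[i],st[i])
    def disc(x,y,z,r):
        a=np.linspace(0,2*np.pi,60); return np.array([proj("top",[x+r*np.cos(t),y+r*np.sin(t),z]) for t in a])
    def pred(p):
        o=[]
        for k in range(4):
            t=p[2]+k*np.pi/2; x,y=p[0]+.085*np.cos(t),p[1]+.085*np.sin(t)
            _,poly=cv2.intersectConvexConvex(disc(x,y,.165,.029).astype(np.float32),disc(x,y,.205,.029).astype(np.float32))
            M=cv2.moments(poly); o.append([M['m10']/M['m00'],M['m01']/M['m00']])
        return np.array(o)
    # k=0: bucket nearest angle
    p0=[back("top",193,224,.19)[0],back("top",193,224,.19)[1],np.arctan2(*(back("top",208,180,.2)-back("top",193,224,.2))[[1,0]])]
    o=np.array([obs[3],obs[0],obs[1],obs[2]])
    s=least_squares(lambda p:(pred(p)-o).ravel(),p0,diff_step=1e-4)
    print(s.x,np.round(s.fun,2))
    for k in range(4):
        t=s.x[2]+k*np.pi/2; x=[s.x[0]+.085*np.cos(t),s.x[1]+.085*np.sin(t)]
        print(k,np.round(x,4),np.hypot(*x),proj("top",x+[.205]),proj("side",x+[.205]),proj("side",x+[.165]))
    b=cv2.imread("pics/side0.png")
    for k in range(4):
        t=s.x[2]+k*np.pi/2; x=[s.x[0]+.085*np.cos(t),s.x[1]+.085*np.sin(t)]
        for im_,n in((b,"side"),(im,"top")):
            q=np.array([proj(n,[x[0]+.033*np.cos(a),x[1]+.033*np.sin(a),.205]) for a in np.linspace(0,6.28,60)])*4
            im_[:]=im_
            (globals().setdefault("L"+n,[])).append(q)
    for im_,n,(r0,c0) in((b,"side",(170,360)),(im,"top",(135,100))):
        big=cv2.resize(im_[r0:r0+145,c0:c0+190],None,fx=4,fy=4,interpolation=cv2.INTER_CUBIC)
        for q in globals()["L"+n]: cv2.polylines(big,[np.int32(q-[c0*4-1.5,r0*4-1.5])],True,(0,255,0),1)
        cv2.imwrite(f"pics/fit_{n}.png",big)
E
python3 meas.py
```

```text
top
[471.8 348.7 271. ] [ 0.3116 -0.3713  0.101 ]
[414.  285.9  36. ] [ 0.4315 -0.2588  0.101 ]
[424.3 279.6  35. ] [ 0.4439 -0.2788  0.101 ]
[408.1 275.4  36. ] [ 0.4517 -0.2473  0.101 ]
[418.1 269.4  36. ] [ 0.4635 -0.2667  0.101 ]
[474.3 272.6 249. ] [ 0.4587 -0.3762  0.101 ]
[411.6 217.   39. ] [ 0.5652 -0.2534  0.101 ]
[421.2 210.3  37. ] [ 0.5785 -0.2722  0.101 ]
[405.  206.7  40. ] [ 0.5852 -0.2405  0.101 ]
[461.2 206.8 242. ] [ 0.5865 -0.3504  0.101 ]
[414.9 200.5  35. ] [ 0.5976 -0.2598  0.101 ]
side
[223.7 221.   92. ] [ 0.5719 -0.2525  0.101 ]
[211.7 221.8  97. ] [ 0.5845 -0.2716  0.101 ]
[176.9 210.7 188. ] [ 0.5832 -0.3556  0.101 ]
[256.9 188.4  68. ] [ 0.4361 -0.2596  0.101 ]
[246.1 188.8  83. ] [ 0.4481 -0.2794  0.101 ]
[205.1 179.3 142. ] [ 0.4542 -0.3811  0.101 ]
[243.  153.8  97. ] [ 0.3108 -0.3743  0.101 ]
[146.00260078 206.92457737] [131 192  31  31 769]
[174.05449937 268.33333333] [159 253  32  32 789]
[235.997426   239.42599743] [221 224  31  32 777]
[207.87046632 178.44300518] [193 163  31  31 772]Traceback (most recent call last):
  File "meas.py", line 39, in
[... 173 characters left out ...]
6 lines>...
        workers=workers
    )
    self._update_fun()
    ~~~~~~~~~~~~~~~~^^
    self.f = self.fun_wrapped(xp_copy(self.x))
             ~~~~~~~~~~~~~~~~^^^^^^^^^^^^^^^^^
    return np.atleast_1d(self.fun(x))
                         ~~~~~~~~^^^
    return self.f(x, *self.args, **self.kwargs)
           ~~~~~~^^^^^^^^^^^^^^^^^^^^^^^^^^^^^^
  File "meas.py", line 39, in <lambda>
    s=least_squares(lambda p:(pred(p)-o).ravel(),p0,diff_step=1e-4)
                              ~~~~^^^
  File "meas.py", line 34, in pred
    M=cv2.moments(poly); o.append([M['m10']/M['m00'],M['m01']/M['m00']])
                                   ~~~~~~~~^~~~~~~~~
ZeroDivisionError: float division by zero
```

```bash
sed -i 's/np.linspace(0,2\*np.pi,60); return/np.linspace(0,2*np.pi,60,endpoint=False); return/; s/_,poly=cv2.intersectConvexConvex(\(.*\))$/_,poly=cv2.intersectConvexConvex(\1)/' meas.py
python3 - <<'E'
s=open('meas.py').read()
i=s.index("            _,poly=cv2"); j=s.index("    # k=0")
s=s[:i]+'''            A=disc(x,y,.165,.029);B=disc(x,y,.205,.029)
            o0=A.min(0)-3; F=[]
            for P in(A,B):
                f=np.zeros((500,500),np.uint8); cv2.fillPoly(f,[np.int32(np.round((P-o0)*10))],1); F.append(f)
            ys,xs=np.nonzero(F[0]&F[1]); o.append([xs.mean()/10+o0[0],ys.mean()/10+o0[1]])
        return np.array(o)
'''+s[j:].replace("diff_step=1e-4","diff_step=5e-3")
open('meas.py','w').write(s)
E
python3 meas.py | tail -8
```

```text
[256.9 188.4  68. ] [ 0.4361 -0.2596  0.101 ]
[246.1 188.8  83. ] [ 0.4481 -0.2794  0.101 ]
[205.1 179.3 142. ] [ 0.4542 -0.3811  0.101 ]
[243.  153.8  97. ] [ 0.3108 -0.3743  0.101 ]
[146.00260078 206.92457737] [131 192  31  31 769]
[174.05449937 268.33333333] [159 253  32  32 789]
[235.997426   239.42599743] [221 224  31  32 777]
[207.87046632 178.44300518] [193 163  31  31 772]Traceback (most recent call last):
  File "meas.py", line 42, in <module>
    s=least_squares(lambda p:(pred(p)-o).ravel(),p0,diff_step=5e-3)
    return func(*args, **kwargs)
    result = trf(vector_fun.fun, vector_fun.jac, x0, f0, J0, lb, ub, ftol, xtol,
                 gtol, max_nfev, x_scale, loss_function, tr_solver,
                 tr_options.copy(), verbose, callback=callback_wrapped)
    return trf_no_bounds(
        fun, jac, x0, f0, J0, ftol, xtol, gtol, max_nfev, x_scale,
        loss_function, tr_solver, tr_options, verbose, callback=callback)
    J = jac(x)
    self._update_jac()
    ~~~~~~~~~~~~~~~~^^
    self.J = self.jac_wrapped(xp_copy(self.x), f0=self.f)
             ~~~~~~~~~~~~~~~~^^^^^^
[... 869 characters left out ...]
^^^^^^^^^^^^^^^^^^^^^^^^
  File "meas.py", line 42, in <lambda>
    s=least_squares(lambda p:(pred(p)-o).ravel(),p0,diff_step=5e-3)
                              ~~~~^^^
  File "meas.py", line 33, in pred
    A=disc(x,y,.165,.029);B=disc(x,y,.205,.029)
  File "meas.py", line 28, in disc
    a=np.linspace(0,2*np.pi,60,endpoint=False); return np.array([proj("top",[x+r*np.cos(t),y+r*np.sin(t),z]) for t in a])
                                                                 ~~~~^^^^^^^^^^^^^^^^^^^^^^^^^^^^^^^^^^^^^^^
  File "h.py", line 8, in proj
    c=ctrl.get_calibration(n); p=c["intrinsics"]@(c["R"]@np.array(X)+c["t"]); return p[:2]/p[2]
ValueError: time passes only in moves, steps and waits
```

```bash
python3 - <<'E'
s=open('h.py').read()
s=s.replace('def back','''from numpy import array
CAL={"top":{'intrinsics': array([[594.27864809,0,314.92663817],[0,594.27864809,237.23274752],[0,0,1.]]),'R': array([[ 0.01185091, -0.99974445,  0.01925078],[-0.99902529, -0.01265667, -0.042288  ],[ 0.04252084, -0.01873087, -0.99891998]]), 't': array([-0.07385021,  0.52634908,  1.22885345])},
"side":{'intrinsics': array([[493.51377526,0,323.82300846],[0,493.51377526,228.04594192],[0,0,1.]]),'R': array([[-0.41901584,  0.90766752,  0.02377816],[ 0.51414909,  0.25877404, -0.81773266],[-0.74838255, -0.33041742, -0.57510685]]), 't': array([ 0.27220958, -0.15977484,  1.3596511 ])}}
def back''').replace("ctrl.get_calibration(n)","CAL[n]")
open('h.py','w').write(s)
E
python3 meas.py 2>&1| tail -6
```

```text
[207.87046632 178.44300518] [193 163  31  31 772]
[ 0.54238771  0.15857248 -0.33628817] [-0.31  0.52  0.34  0.05  0.28 -0.57 -0.3   0.01]
0 [0.6226 0.1305] 0.6361605331417867 [205.48625764 177.13517667] [414.53232687 245.88859757] [411.14976356 266.70730222]
1 [0.5704 0.2388] 0.6184081191702069 [143.05534352 205.79373531] [494.70449146 246.60614912] [488.90645528 267.31318466]
2 [0.4621 0.1866] 0.498406552728268 [171.53125166 267.86537268] [473.3905839 203.4929996] [468.82928631 222.98285508]
3 [0.5143 0.0783] 0.5202698471697982 [234.06315457 238.85487693] [402.61713752 202.69024289] [399.94486548 222.27653801]
```

```bash
cd pics; python3 -c "
import cv2,numpy as np
a=cv2.imread('fit_top.png');b=cv2.imread('fit_side.png')
cv2.imwrite('fit.png',cv2.resize(np.hstack([a,b]),(800,306)))"
```

```text
(no output)
```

View pics/fit_top.png

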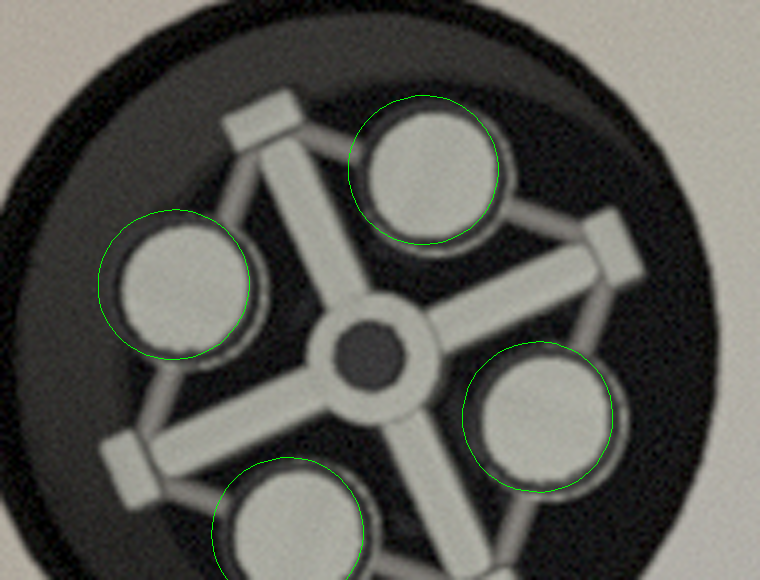

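View pics/fit_side.png

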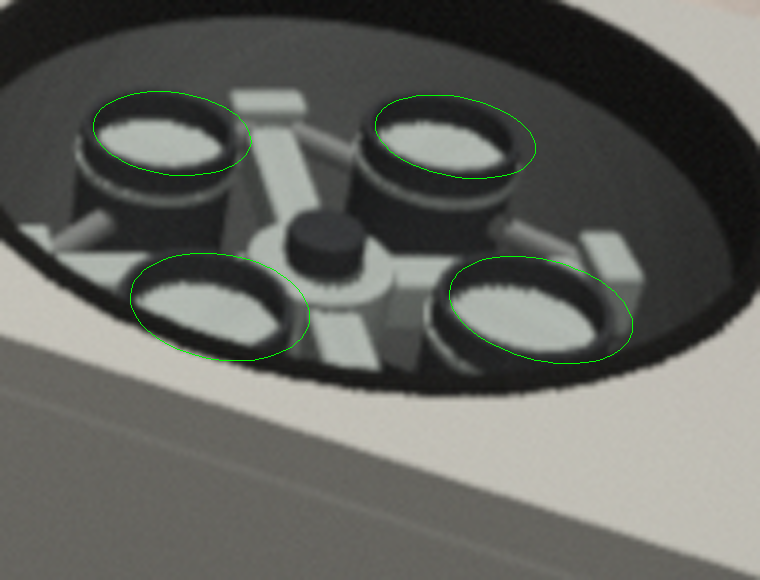

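Run:
```python
from h import *
im=cv2.imread("pics/side0.png")
a=cv2.resize(im[180:270,375:525],None,fx=5.3,fy=5.3,interpolation=cv2.INTER_CUBIC)
cv2.imwrite("pics/s_b.png",a)
im=cv2.imread("pics/top0.png")
a=cv2.resize(im[155:295,120:260],None,fx=4.25,fy=4.25,interpolation=cv2.INTER_CUBIC)
cv2.imwrite("pics/t_b.png",np.clip(a.astype(float)*1.6,0,255).astype(np.uint8))
def tri(pt,ps):
    A=[];b=[]
    for n,(u,v) in(("top",pt),("side",ps)):
        c=CAL[n];P=c["intrinsics"]@np.c_[c["R"],c["t"]]
        for r,w in((0,u),(1,v)): A.append(P[r,:3]-w*P[2,:3]); b.append(w*P[2,3]-P[r,3])
    x,r,_,_=np.linalg.lstsq(np.array(A),np.array(b),rcond=None); return x,r
# adapters caps
print(tri((474.3,272.6),(205.1,179.3)),tri((461.2,206.8),(176.9,210.7)),tri((471.8,348.7),(243,153.8)))
```

```text
(array([ 0.45903636, -0.37580782,  0.10458232]), array([0.50488472])) (array([ 0.58671838, -0.35041713,  0.10430359]), array([0.90322553])) (array([ 0.31228045, -0.37182576,  0.10206647]), array([0.60035537]))
```

View pics/s_b.png

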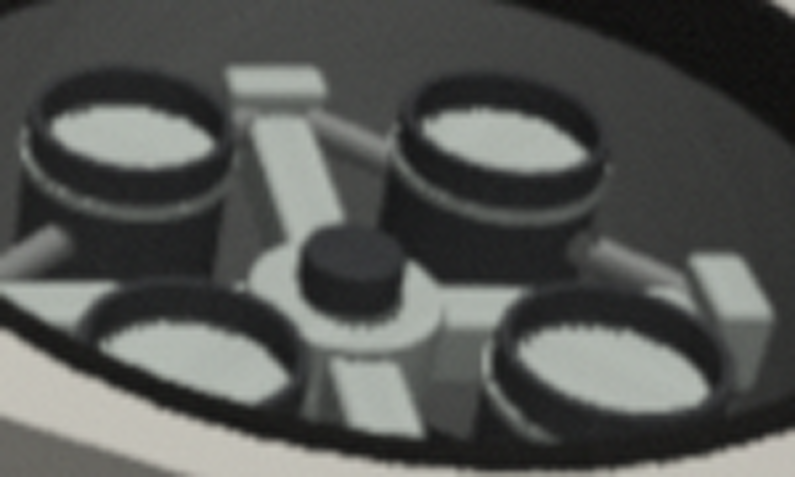

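View pics/t_b.png

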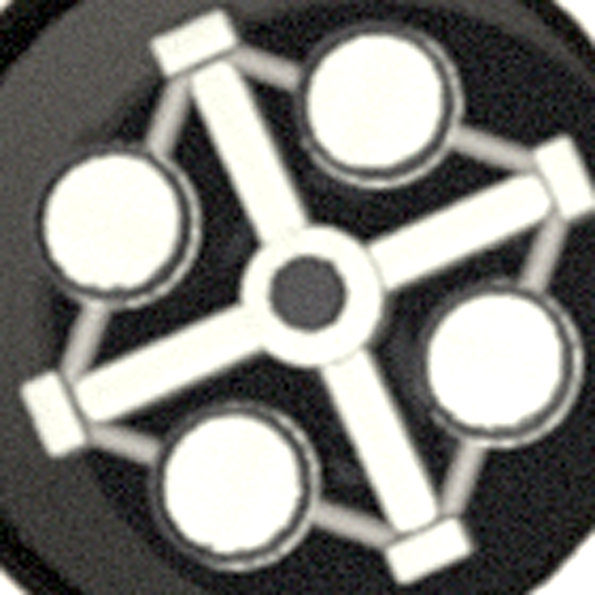

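```bash
cat > buck.py <<'E'
from h import *
from scipy.optimize import least_squares
def seg(n,pts,r,el=None):
    g=cv2.cvtColor(cv2.imread(f"pics/{n}0.png"),cv2.COLOR_BGR2GRAY); o=[]
    for (u,v) in pts:
        d=np.zeros_like(g); cv2.ellipse(d,(u,v),r,10 if n=="side" else 0,0,360,1,-1)
        m=((g>100)&(d>0)).astype(np.uint8)
        k,l,st,ce=cv2.connectedComponentsWithStats(m,connectivity=4); i=1+np.argmax(st[1:,4]); o.append([*ce[i],np.sqrt(st[i,4])])
    return np.array(o)
def cent(n,x,y,zl,rr):
    F=[];o0=None
    for z in(.205,zl):
        P=np.array([proj(n,[x+rr*np.cos(t),y+rr*np.sin(t),z]) for t in np.linspace(0,2*np.pi,60)])
        if o0 is None:o0=P.min(0)-3
        f=np.zeros((450,450),np.uint8); cv2.fillPoly(f,[np.int32(np.round((P-o0)*10))],1);F.append(f)
    ys,xs=np.nonzero(F[0]&F[1]); return [xs.mean()/10+o0[0],ys.mean()/10+o0[1],np.sqrt(len(xs))/10]
T=seg("top",[(208,179),(147,208),(175,269),(237,240)],(18,18))
S=seg("side",[(411,245),(491,247),(468,206),(399,206)],(17,9))
print(T.round(1));print(S.round(1))
for name,ob,idx in(("top",[("top",T)],range(4)),("side",[("side",S)],[1,2,3]),("both",[("top",T),("side",S)],[1,2,3])):
    def f(p):
        r=[]
        for n,O in ob:
            for k in idx:
                t=p[2]+k*np.pi/2
                r+=list(np.array(cent(n,p[0]+.085*np.cos(t),p[1]+.085*np.sin(t),p[3],.029))-O[k])
        return np.array(r)
    s=least_squares(f,[.542,.155,-.336,.195],diff_step=5e-3,x_scale=[1,1,1,.1])
    print(name,s.x.round(4),s.fun.round(1))
    print([[round(float(s.x[0]+.085*np.cos(s.x[2]+k*np.pi/2)),4),round(float(s.x[1]+.085*np.sin(s.x[2]+k*np.pi/2)),4)] for k in range(4)])
E
python3 buck.py
```

```text
[[207.8 178.4  28.1]
 [146.  206.8  28.2]
 [174.2 268.5  28.4]
 [236.  239.5  28.2]]
[[411.7 246.9  17.8]
 [490.1 248.9  19.6]
 [469.4 206.1  16.2]
 [399.3 205.4  16.5]]
top [ 0.5414  0.1557 -0.336   0.1916] [-0.  -0.   0.  -0.2 -0.  -0.2 -0.  -0.1 -0.   0.2  0.1  0.4]
[[0.6217, 0.1277], [0.5695, 0.2359], [0.4612, 0.1837], [0.5134, 0.0754]]
side [ 0.5414  0.153  -0.335   0.1915] [ 0.1  0.2  0.6  0.  -0.1 -0.4 -0.1 -0.2 -0.3]
[[0.6217, 0.1251], [0.5693, 0.2333], [0.4611, 0.181], [0.5134, 0.0727]]
both [ 0.5415  0.1542 -0.3358  0.1917] [ 0.7 -0.1 -0.2  0.8 -0.1 -0.   1.   0.1  0.4  0.9  0.5  0.8  0.7  0.
 -0.3  0.6 -0.  -0.1]
[[0.6218, 0.1262], [0.5696, 0.2344], [0.4613, 0.1822], [0.5135, 0.0739]]
```

```bash
cat > st.py <<'E'
from h import *
import sys
from scipy.spatial.transform import Rotation as Ro
o=ctrl.get_obs(); q=o["eef_rot"]; M=Ro.from_quat([q[1],q[2],q[3],q[0]]).as_matrix()
print("t",round(o["time_s"],2),"pos",o["eef_pos"].round(4),"q",o["q"].round(2),"F",o["wrist_force"].round(1),"open",round(o["opening"],3))
print("x",M[:,0].round(4),"y",M[:,1].round(4),"z",M[:,2].round(4))
if len(sys.argv)>3:
    d=np.array([float(a) for a in sys.argv[1:4]])-o["eef_pos"]; print("shift in tool units total",(M.T@d/.05).round(2))
E
python3 st.py .459 -.377 .25
```

```text
t 0.6 pos [ 0.1538 -0.5541  0.2423] q [-1.51  0.18  1.61 -0.    1.35 -0.21] F [ 0.  -0.2 -0. ] open 1.003
x [ 0.2675 -0.9636  0.    ] y [-0. -0. -1.] z [ 0.9636  0.2675 -0.    ]
shift in tool units total [-1.78 -0.15  6.83]
```

apply_moves(plan="0 0 0 0 0.76 0 0.85; 0 0 0 0 0.75 0 0.85; 0 0 0 0 0.75 0 0.85; -0.35 0 0.6 0 0 0 0.85; -0.4 0 0.7 0 0 0 0.85")

```text
time_s: 1.1
eef_pos: [0.2185, -0.5168, 0.2423]
eef_rot: [-0.499, 0.499, -0.501, 0.501]
wrist_force: [1.2, 0.1, 0.1]
opening: 0.85
```

apply_moves(plan="-0.55 0 0.8 0 0 0 0.85; -0.55 0 0.8 0 0 0 0.85; -0.55 0 0.8 0 0 0 0.85; -0.55 0 0.8 0 0 0 0.85; -0.4 0 0.6 0 0 0 0.85")

```text
time_s: 1.6
eef_pos: [0.411, -0.3847, 0.2426]
eef_rot: [0.5, -0.5, 0.5, -0.5]
wrist_force: [0.2, 0.6, -0.5]
opening: 0.846
```

```bash
python3 st.py .459 -.377 .062
```

```text
t 1.6 pos [ 0.411  -0.3847  0.2426] q [-0.96  0.15  1.64  0.    1.35  0.61] F [ 0.2  0.6 -0.5] open 0.846
x [ 1.e-03 -1.e+00  1.e-04] y [ 6.e-04 -1.e-04 -1.e+00] z [1.e+00 1.e-03 6.e-04]
shift in tool units total [-0.15  3.61  0.96]
```

apply_moves(plan="-0.15 0 0.5 0 0 0 0.85; 0 0.1 0.46 0 0 0 0.85; 0 0.6 0 0 0 0 0.85; 0 0.6 0 0 0 0 0.85; 0 0.3 0 0 0 0 0.85")

```text
time_s: 2.1
eef_pos: [0.4561, -0.3778, 0.1594]
eef_rot: [0.5, -0.5, 0.501, -0.499]
wrist_force: [0.7, 0.6, -0.8]
opening: 0.857
```

```bash
python3 - <<'E'
from h import *
for n in("top","side"): cv2.imwrite(f"pics/{n}1.png",ctrl.camera(n)[:,:,::-1])
a=cv2.imread("pics/side1.png")[90:270,120:320];b=cv2.imread("pics/top1.png")[180:360,370:570]
cv2.imwrite("pics/g1.png",cv2.resize(np.hstack([a,b]),(800,360),interpolation=cv2.INTER_CUBIC))
E
python3 st.py .459 -.377 .062
```

```text
t 2.2 pos [ 0.4557 -0.3778  0.1597] q [-0.89  0.31  1.63  0.    1.21  0.68] F [-0.4  1.   0.1] open 0.848
x [-6.e-04 -1.e+00 -4.e-03] y [-0.0032  0.004  -1.    ] z [ 1.0e+00 -5.0e-04 -3.2e-03]
shift in tool units total [-0.01  1.95  0.07]
```

View pics/g1.png

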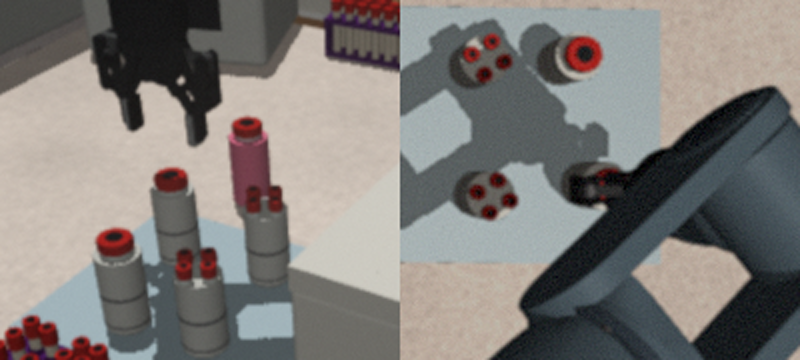

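apply_moves(plan="0 0.5 0.07 0 0 0 0.85; 0 0.5 0 0 0 0 0.85; 0 0.5 0 0 0 0 0.85; 0 0.35 0 0 0 0 0.85; 0 0.1 0 0 0 0 0.85")

```text
time_s: 2.7
eef_pos: [0.46, -0.3791, 0.0643]
eef_rot: [0.5, -0.5, 0.501, -0.5]
wrist_force: [-0.3, 0.0, -0.2]
opening: 0.849
```

```bash
python3 - <<'E'
from h import *
for n in("side",): cv2.imwrite(f"pics/{n}2.png",ctrl.camera(n)[:,:,::-1])
a=cv2.imread("pics/side2.png")[120:270,120:320]
cv2.imwrite("pics/g2.png",cv2.resize(a,(800,600),interpolation=cv2.INTER_CUBIC))
E
python3 st.py .459 -.377 .062
```

```text
t 2.75 pos [ 0.4602 -0.3793  0.0644] q [-0.89  0.44  1.67  0.    1.03  0.68] F [-0.5  0.4 -0.1] open 0.851
x [-8.e-04 -1.e+00 -7.e-04] y [-5.e-04  7.e-04 -1.e+00] z [ 1.e+00 -8.e-04 -5.e-04]
shift in tool units total [-0.05  0.05 -0.02]
```

View pics/g2.png

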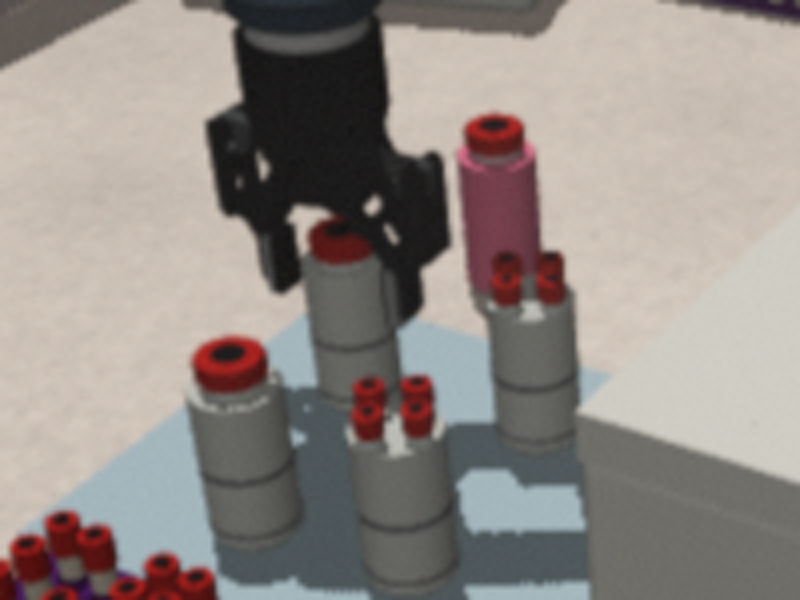

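apply_moves(plan="-0.05 0.05 0 0 0 0 0.5; 0 0 0 0 0 0 0.3; 0 0 0 0 0 0 0.3; 0 0 0 0 0 0 0.3; 0 0 0 0 0 0 0.3")

```text
time_s: 3.25
eef_pos: [0.4612, -0.3773, 0.0638]
eef_rot: [-0.5, 0.5, -0.499, 0.501]
wrist_force: [-0.4, 1.8, 5.4]
opening: 0.544
```

```bash
python3 st.py .459 -.377 .062
```

```text
t 3.25 pos [ 0.4612 -0.3773  0.0638] q [-0.88  0.44  1.67  0.    1.03  0.69] F [-0.4  1.8  5.4] open 0.544
x [-3.0e-04 -1.0e+00  1.5e-03] y [ 0.0016 -0.0015 -1.    ] z [ 1.0e+00 -3.0e-04  1.6e-03]
shift in tool units total [-0.01  0.04 -0.04]
```

apply_moves(plan="0 -0.3 0 0 0 0 0.3; 0 -0.6 0 0 0 0 0.3; 0 -0.8 0 0 0 0 0.3; 0 -0.8 0 0 0 0 0.3; 0 -0.8 0 0 0 0 0.3")

```text
time_s: 3.75
eef_pos: [0.4601, -0.3764, 0.2295]
eef_rot: [-0.5, 0.5, -0.5, 0.5]
wrist_force: [0.2, -0.1, -2.0]
opening: 0.547
```

apply_moves(plan="0 -0.8 0 0 0 0 0.3; 0 -0.8 0 0 0 0 0.3; 0 -0.7 0 0 0 0 0.3; 0 -0.4 0 0 0 0 0.3; 0 0 0 0 0 0 0.3")

```text
time_s: 4.25
eef_pos: [0.4611, -0.3776, 0.3672]
eef_rot: [-0.5, 0.5, -0.497, 0.503]
wrist_force: [0.7, -0.2, -1.0]
opening: 0.547
```

```bash
python3 - <<'E'
from h import *
for n in("side","top"): cv2.imwrite(f"pics/{n}3.png",ctrl.camera(n)[:,:,::-1])
E
python3 st.py .461 .182 .364
```

```text
t 4.35 pos [ 0.4601 -0.3764  0.362 ] q [-0.89  0.15  1.4  -0.    1.59  0.69] F [ 0.9  0.6 -1.8] open 0.548
x [-5.e-04 -1.e+00 -1.e-04] y [-2.e-04  1.e-04 -1.e+00] z [ 1.e+00 -5.e-04 -2.e-04]
shift in tool units total [-1.117e+01 -4.000e-02  1.000e-02]
```

View pics/side3.png

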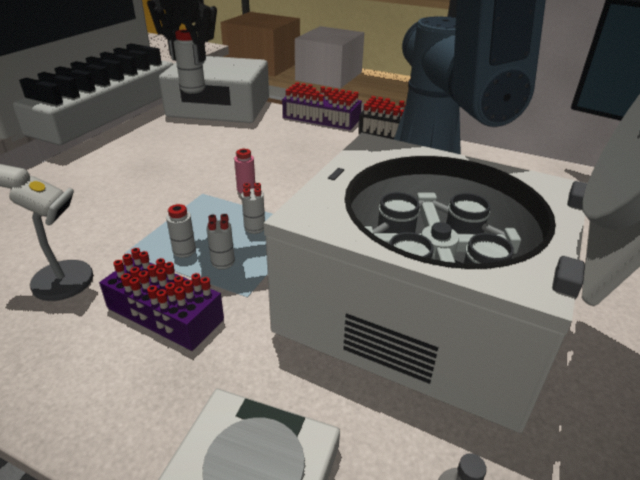

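apply_moves(plan="-0.3 0 0 0 0 0 0.3; -0.6 0 0 0 0 0 0.3; -0.9 0 0 0 0 0 0.3; -0.9 0 0 0 0 0 0.3; -0.9 0 0 0 0 0 0.3")

```text
time_s: 4.85
eef_pos: [0.4593, -0.1938, 0.36]
eef_rot: [0.5, -0.5, 0.502, -0.499]
wrist_force: [-0.3, 1.9, -2.0]
opening: 0.545
```

apply_moves(plan="-0.9 0 0 0 0 0 0.3; -0.9 0 0 0 0 0 0.3; -0.9 0 0 0 0 0 0.3; -0.9 0 0 0 0 0 0.3; -0.9 0 0 0 0 0 0.3")

```text
time_s: 5.35
eef_pos: [0.4589, 0.0309, 0.3604]
eef_rot: [0.499, -0.5, 0.501, -0.499]
wrist_force: [0.4, -0.4, -3.0]
opening: 0.55
```

apply_moves(plan="-0.9 0 0 0 0 0 0.3; -0.9 0 0 0 0 0 0.3; -0.6 0 0 0 0 0 0.3; -0.4 0 0 0 0 0 0.3; -0.27 0 0 0 0 0 0.3")

```text
time_s: 5.85
eef_pos: [0.4589, 0.1838, 0.3604]
eef_rot: [-0.5, 0.501, -0.5, 0.499]
wrist_force: [-0.1, 0.2, -1.8]
opening: 0.549
```

```bash
python3 st.py .461 .182 .280
```

```text
t 5.85 pos [0.4589 0.1838 0.3604] q [ 0.14 -0.08  1.64  0.    1.58  1.71] F [-0.1  0.2 -1.8] open 0.549
x [ 1.8e-03 -1.0e+00  1.0e-04] y [-3.5e-03 -1.0e-04 -1.0e+00] z [ 1.      0.0018 -0.0035]
shift in tool units total [0.04 1.61 0.05]
```

apply_moves(plan="0.04 0.4 0.05 0 0 0 0.3; 0 0.5 0 0 0 0 0.3; 0 0.4 0 0 0 0 0.3; 0 0.25 0 0 0 0 0.3; 0 0.05 0 0 0 0 0.3")

```text
time_s: 6.35
eef_pos: [0.4617, 0.1795, 0.2799]
eef_rot: [0.499, -0.501, 0.501, -0.499]
wrist_force: [-0.1, -0.6, -2.2]
opening: 0.547
```

```bash
python3 - <<'E'
from h import *
for n in("side","top"): cv2.imwrite(f"pics/{n}4.png",ctrl.camera(n)[:,:,::-1])
a=cv2.imread("pics/side4.png")[100:280,370:570];b=cv2.imread("pics/top4.png")[170:350,90:290]
cv2.imwrite("pics/g4.png",cv2.resize(np.hstack([a,b]),(800,360),interpolation=cv2.INTER_CUBIC))
E
python3 st.py .461 .182 .227
```

```text
t 6.45 pos [0.463  0.1797 0.2821] q [ 0.13 -0.03  1.75 -0.    1.42  1.7 ] F [ 0.4  0.  -2.4] open 0.552
x [-8.e-04 -1.e+00  1.e-04] y [-7.e-04 -1.e-04 -1.e+00] z [ 1.e+00 -8.e-04 -7.e-04]
shift in tool units total [-0.05  1.1  -0.04]
```

View pics/g4.png

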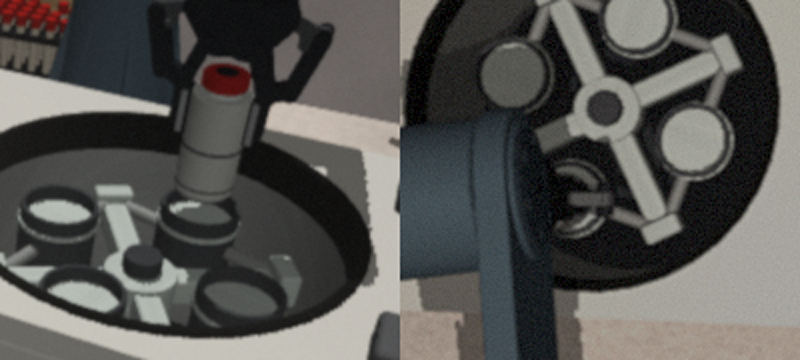

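```bash
cat > ov.py <<'E'
from h import *
import sys
# usage: file cam x y zunder bx by out
f,n=sys.argv[1:3]; x,y,z,bx,by=map(float,sys.argv[3:8])
im=cv2.imread(f); c=proj(n,[bx,by,.25]); r0,c0=int(c[1])-70,int(c[0])-80
r0=max(r0,0);c0=max(c0,0)
big=cv2.resize(im[r0:r0+120,c0:c0+160],None,fx=5,fy=5,interpolation=cv2.INTER_CUBIC)
def circ(x,y,z,r,col):
    q=np.array([proj(n,[x+r*np.cos(a),y+r*np.sin(a),z]) for a in np.linspace(0,6.28,60)])
    cv2.polylines(big,[np.int32((q-[c0,r0]+.5)*5-.5)],True,col,1)
circ(bx,by,.205,.033,(0,255,0)); circ(bx,by,.205,.029,(0,255,0))
circ(x,y,z,.019,(255,255,0)); circ(x,y,z+.092,.024,(255,255,0)); circ(x,y,z+.110,.0175,(0,255,255)); circ(x,y,z+.02,.024,(255,255,0))
cv2.imwrite(sys.argv[8],big)
E
python3 ov.py pics/side4.png side .4625 .1797 .218 .4612 .182 pics/o4.png
```

```text
(no output)
```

View pics/o4.png

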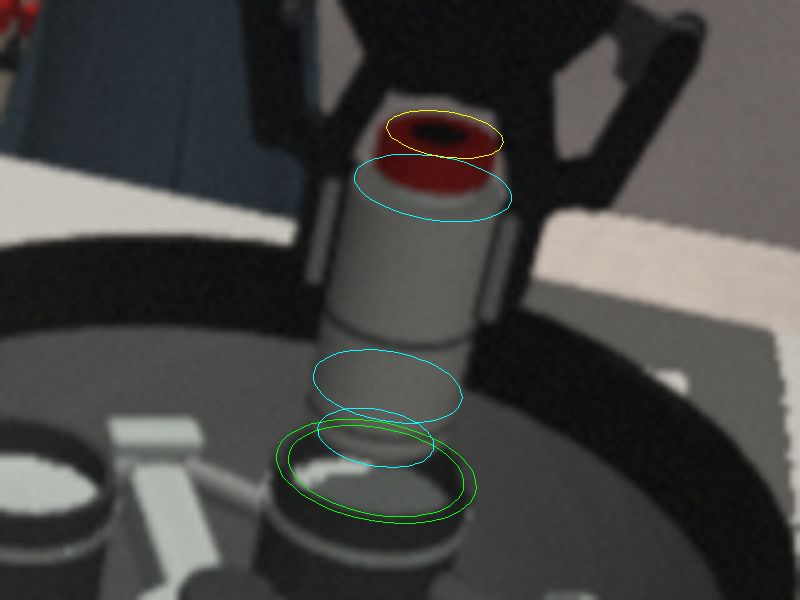

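apply_moves(plan="-0.07 0.1 -0.02 0 0 0 0.3; 0 0.25 0 0 0 0 0.3; 0 0.25 0 0 0 0 0.3; 0 0.2 0 0 0 0 0.3; 0 0.1 0 0 0 0 0.3")

```text
time_s: 6.95
eef_pos: [0.4613, 0.1832, 0.2355]
eef_rot: [0.499, -0.501, 0.501, -0.5]
wrist_force: [0.4, 0.4, -1.9]
opening: 0.544
```

```bash
python3 st.py .461 .183 .227;python3 st.py .461 .183 .227
```

```text
t 6.95 pos [0.4613 0.1832 0.2355] q [ 0.14  0.01  1.81 -0.    1.33  1.71] F [ 0.4  0.4 -1.9] open 0.544
x [-5.e-04 -1.e+00  4.e-04] y [-2.5e-03 -4.0e-04 -1.0e+00] z [ 1.0e+00 -5.0e-04 -2.5e-03]
shift in tool units total [ 0.    0.17 -0.01]
t 6.95 pos [0.4613 0.1832 0.2355] q [ 0.14  0.01  1.81 -0.    1.33  1.71] F [ 0.4  0.4 -1.9] open 0.544
x [-5.e-04 -1.e+00  4.e-04] y [-2.5e-03 -4.0e-04 -1.0e+00] z [ 1.0e+00 -5.0e-04 -2.5e-03]
shift in tool units total [ 0.    0.17 -0.01]
```

apply_moves(plan="0 0.04 0 0 0 0 0.3; 0 0.04 0 0 0 0 0.3; 0 0.03 0 0 0 0 0.3; 0 0.03 0 0 0 0 0.3; 0 0 0 0 0 0 0.3")

```text
time_s: 7.45
eef_pos: [0.4622, 0.1833, 0.2303]
eef_rot: [-0.5, 0.5, -0.5, 0.5]
wrist_force: [-0.1, 0.4, -0.8]
opening: 0.546
```

apply_moves(plan="0 0.02 0 0 0 0 0.3; 0 0.02 0 0 0 0 0.3; 0 0.02 0 0 0 0 0.3; 0 0 0 0 0 0 0.3; 0 0 0 0 0 0 0.3")

```text
time_s: 7.95
eef_pos: [0.4625, 0.1834, 0.2288]
eef_rot: [-0.5, 0.5, -0.5, 0.5]
wrist_force: [-3.8, -0.1, 8.4]
opening: 0.544
```

apply_moves(plan="0 0 0 0 0 0 0.65; 0 0 0 0 0 0 0.75; 0 0 0 0 0 0 0.8; 0 0 0 0 0 0 0.8; 0 0 0 0 0 0 0.8")

```text
time_s: 8.45
eef_pos: [0.4621, 0.1833, 0.2271]
eef_rot: [0.5, -0.5, 0.5, -0.5]
wrist_force: [0.7, 0.0, 0.9]
opening: 0.799
```

apply_moves(plan="0 -0.3 0 0 0 0 0.8; 0 -0.6 0 0 0 0 0.8; 0 -0.8 0 0 0 0 0.8; 0 -0.8 0 0 0 0 0.8; 0 -0.4 0 0 0 0 0.8")

```text
time_s: 8.95
eef_pos: [0.4631, 0.1835, 0.3763]
eef_rot: [0.501, -0.498, 0.499, -0.501]
wrist_force: [1.1, 0.9, 0.4]
opening: 0.805
```

```bash
python3 - <<'E'
from h import *
cv2.imwrite("pics/side5.png",ctrl.camera("side")[:,:,::-1])
E
python3 ov.py pics/side5.png side .461 .183 .165 .461 .183 pics/o5.png
python3 st.py .587 -.350 .38
```

```text
t 9.0 pos [0.4639 0.1836 0.3787] q [ 0.14 -0.08  1.61 -0.    1.6   1.71] F [ 0.7 -0.1  2.8] open 0.8
x [-3.0e-04 -1.0e+00 -1.2e-03] y [ 0.0088  0.0012 -1.    ] z [ 1.0e+00 -3.0e-04  8.8e-03]
shift in tool units total [10.67 -0.02  2.47]
```

View pics/o5.png

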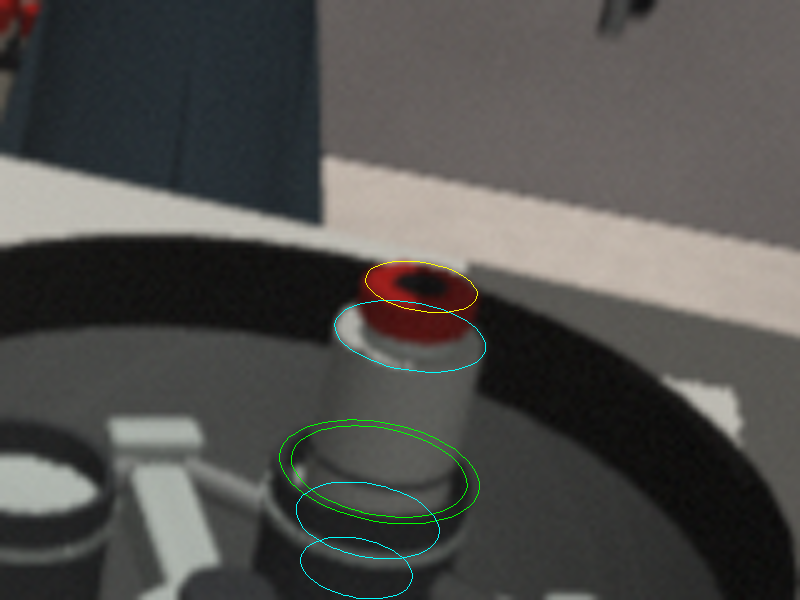

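apply_moves(plan="0.4 0 0.1 0 0 0 0.8; 0.8 0 0.2 0 0 0 0.8; 0.9 0 0.25 0 0 0 0.8; 0.9 0 0.25 0 0 0 0.8; 0.9 0 0.25 0 0 0 0.8")

```text
time_s: 9.5
eef_pos: [0.5146, -0.0133, 0.3716]
eef_rot: [0.5, -0.5, 0.5, -0.5]
wrist_force: [-0.1, 0.4, 0.6]
opening: 0.796
```

apply_moves(plan="0.9 0 0.25 0 0 0 0.8; 0.9 0 0.25 0 0 0 0.8; 0.9 0.3 0.25 0 0 0 0.8; 0.9 0.5 0.25 0 0 0 0.8; 0.9 0.5 0.2 0 0 0 0.8")

```text
time_s: 10.0
eef_pos: [0.5736, -0.234, 0.3086]
eef_rot: [-0.5, 0.5, -0.5, 0.5]
wrist_force: [1.2, 0.6, 0.1]
opening: 0.796
```

apply_moves(plan="0.9 0.5 0.12 0 0 0 0.8; 0.7 0.6 0.1 0 0 0 0.8; 0.4 0.6 0 0 0 0 0.8; 0.17 0.6 0 0 0 0 0.8; 0 0.3 0 0 0 0 0.8")

```text
time_s: 10.5
eef_pos: [0.582, -0.3393, 0.176]
eef_rot: [0.499, -0.5, 0.503, -0.499]
wrist_force: [-0.6, 0.8, 0.2]
opening: 0.799
```

```bash
python3 st.py .587 -.350 .062
python3 - <<'E'
from h import *
cv2.imwrite("pics/side6.png",ctrl.camera("side")[:,:,::-1])
E
python3 ov.py pics/side6.png side .587 -.3504 0 .587 -.35 pics/o6.png
```

```text
t 10.5 pos [ 0.582  -0.3393  0.176 ] q [-0.7   0.46  1.39 -0.    1.3   0.87] F [-0.6  0.8  0.2] open 0.799
x [-0.0025 -1.     -0.0037] y [-0.0047  0.0037 -1.    ] z [ 1.     -0.0025 -0.0047]
shift in tool units total [0.22 2.28 0.11]
```

View pics/o6.png

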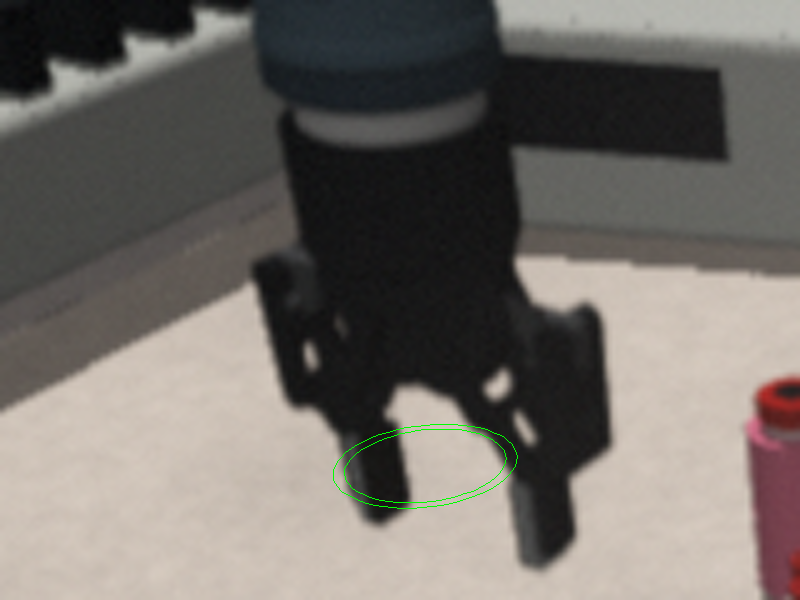

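apply_moves(plan="0.22 0 0.1 0 0 0 0.85; 0 0.2 0 0 0 0 0.85; 0 0.5 0 0 0 0 0.85; 0 0.5 0 0 0 0 0.85; 0 0.4 0 0 0 0 0.85")

```text
time_s: 11.05
eef_pos: [0.5899, -0.35, 0.1011]
eef_rot: [-0.5, 0.5, -0.499, 0.501]
wrist_force: [0.3, 0.7, -0.1]
opening: 0.85
```

```bash
python3 st.py .587 -.350 .062
```

```text
t 11.05 pos [ 0.5899 -0.35    0.1011] q [-0.71  0.56  1.4   0.    1.18  0.86] F [ 0.3  0.7 -0.1] open 0.85
x [ 4.0e-04 -1.0e+00  1.5e-03] y [ 0.0018 -0.0015 -1.    ] z [1.0e+00 4.0e-04 1.8e-03]
shift in tool units total [-0.    0.78 -0.06]
```

apply_moves(plan="0 0.4 -0.04 0 0 0 0.85; 0 0.3 0 0 0 0 0.85; 0 0.06 0 0 0 0 0.85; 0 0 0 0 0 0 0.85; 0 0 0 0 0 0 0.85")

```text
time_s: 11.55
eef_pos: [0.588, -0.3506, 0.0643]
eef_rot: [-0.5, 0.5, -0.499, 0.501]
wrist_force: [0.6, 0.2, 0.4]
opening: 0.851
```

```bash
python3 st.py .587 -.350 .062
python3 - <<'E'
from h import *
cv2.imwrite("pics/side7.png",ctrl.camera("side")[:,:,::-1])
E
python3 ov.py pics/side7.png side .587 -.3504 0 .587 -.35 pics/o7.png
```

```text
t 11.55 pos [ 0.588  -0.3506  0.0643] q [-0.71  0.6   1.42  0.    1.12  0.86] F [0.6 0.2 0.4] open 0.851
x [-2.0e-04 -1.0e+00  1.5e-03] y [ 0.0018 -0.0015 -1.    ] z [ 1.0e+00 -2.0e-04  1.8e-03]
shift in tool units total [-0.01  0.05 -0.02]
```

```bash
python3 -c "
import cv2
a=cv2.imread('pics/side7.png')[150:300,100:300]
cv2.imwrite('pics/g7.png',cv2.resize(a,(800,600),interpolation=cv2.INTER_CUBIC))"
```

```text
(no output)
```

View pics/g7.png

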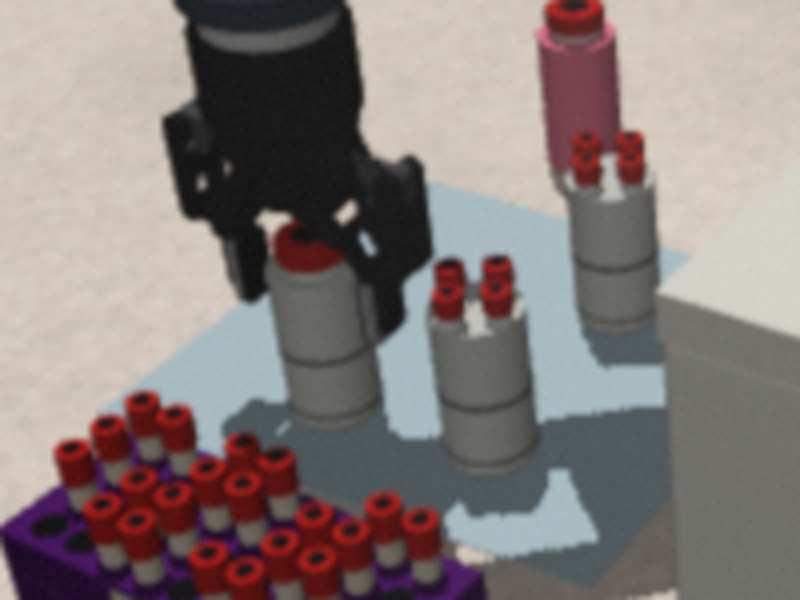

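Single S2 is centred between the fingers at (320,300) in the crop; the rack is clear. Close.

apply_moves(plan="0 0.04 0 0 0 0 0.5; 0 0 0 0 0 0 0.3; 0 0 0 0 0 0 0.3; 0 0 0 0 0 0 0.3; 0 0 0 0 0 0 0.3")

```text
time_s: 12.1
eef_pos: [0.5875, -0.3505, 0.0615]
eef_rot: [-0.5, 0.5, -0.5, 0.501]
wrist_force: [1.0, -0.2, 4.6]
opening: 0.549
```

apply_moves(plan="0 -0.3 0 0 0 0 0.3; 0 -0.6 0 0 0 0 0.3; 0 -0.8 0 0 0 0 0.3; 0 -0.8 0 0 0 0 0.3; 0 -0.8 0 0 0 0 0.3")

```text
time_s: 12.6
eef_pos: [0.5864, -0.3494, 0.2272]
eef_rot: [0.5, -0.5, 0.501, -0.499]
wrist_force: [0.0, -0.4, -2.0]
opening: 0.549
```

apply_moves(plan="0 -0.8 0 0 0 0 0.3; 0 -0.8 0 0 0 0 0.3; 0 -0.7 0 0 0 0 0.3; 0 -0.4 0 0 0 0 0.3; 0 0 0 0 0 0 0.3")

```text
time_s: 13.1
eef_pos: [0.5877, -0.3505, 0.3655]
eef_rot: [-0.5, 0.5, -0.498, 0.502]
wrist_force: [0.7, -0.2, -1.7]
opening: 0.544
```

```bash
python3 st.py .622 .1275 .362
```

```text
t 13.1 pos [ 0.5877 -0.3505  0.3655] q [-0.71  0.36  1.15  0.    1.63  0.86] F [ 0.7 -0.2 -1.7] open 0.544
x [-3.0e-04 -1.0e+00  4.3e-03] y [ 0.005  -0.0043 -1.    ] z [ 1.e+00 -3.e-04  5.e-03]
shift in tool units total [-9.56  0.03  0.68]
```

apply_moves(plan="-0.3 0 0.05 0 0 0 0.3; -0.6 0 0.05 0 0 0 0.3; -0.9 0 0.07 0 0 0 0.3; -0.9 0 0.07 0 0 0 0.3; -0.9 0 0.07 0 0 0 0.3")

```text
time_s: 13.6
eef_pos: [0.6014, -0.1668, 0.3574]
eef_rot: [0.499, -0.5, 0.502, -0.498]
wrist_force: [1.0, 0.1, -1.3]
opening: 0.547
```

apply_moves(plan="-0.9 0 0.07 0 0 0 0.3; -0.9 0 0.07 0 0 0 0.3; -0.9 0 0.07 0 0 0 0.3; -0.9 0 0.07 0 0 0 0.3; -0.9 0 0.07 0 0 0 0.3")

```text
time_s: 14.1
eef_pos: [0.6184, 0.058, 0.3577]
eef_rot: [0.499, -0.501, 0.501, -0.498]
wrist_force: [0.3, -1.0, -2.3]
opening: 0.544
```

apply_moves(plan="-0.7 0 0.02 0 0 0 0.3; -0.4 0 0 0 0 0 0.3; -0.2 0 0 0 0 0 0.3; -0.1 0 0 0 0 0 0.3; -0.05 0 0 0 0 0 0.3")

```text
time_s: 14.6
eef_pos: [0.6207, 0.1274, 0.3596]
eef_rot: [0.499, -0.5, 0.501, -0.5]
wrist_force: [0.4, 0.2, -2.4]
opening: 0.544
```

```bash
python3 st.py .622 .1275 .280
```

```text
t 14.6 pos [0.6207 0.1274 0.3596] q [ 0.02  0.25  1.3  -0.    1.6   1.59] F [ 0.4  0.2 -2.4] open 0.544
x [-5.e-04 -1.e+00  3.e-04] y [-1.9e-03 -3.0e-04 -1.0e+00] z [ 1.0e+00 -5.0e-04 -1.9e-03]
shift in tool units total [-0.    1.59  0.03]
```

apply_moves(plan="0 0.4 0.02 0 0 0 0.3; 0 0.5 0 0 0 0 0.3; 0 0.4 0 0 0 0 0.3; 0 0.25 0 0 0 0 0.3; 0 0.04 0 0 0 0 0.3")

```text
time_s: 15.1
eef_pos: [0.6214, 0.1264, 0.2791]
eef_rot: [0.499, -0.501, 0.501, -0.5]
wrist_force: [-1.0, 0.0, -2.4]
opening: 0.547
```

```bash
python3 - <<'E'
from h import *
for n in("side",): cv2.imwrite(f"pics/{n}8.png",ctrl.camera(n)[:,:,::-1])
E
python3 st.py .622 .1275 .227
python3 ov.py pics/side8.png side .622 .1275 .218 .622 .1275 pics/o8.png
```

```text
t 15.15 pos [0.6219 0.1266 0.2802] q [ 0.01  0.29  1.4  -0.    1.45  1.59] F [-0.7  0.2 -2.7] open 0.541
x [-1.6e-03 -1.0e+00  1.0e-04] y [-1.9e-03 -1.0e-04 -1.0e+00] z [ 1.     -0.0016 -0.0019]
shift in tool units total [-0.02  1.06  0.  ]
```

View pics/o8.png

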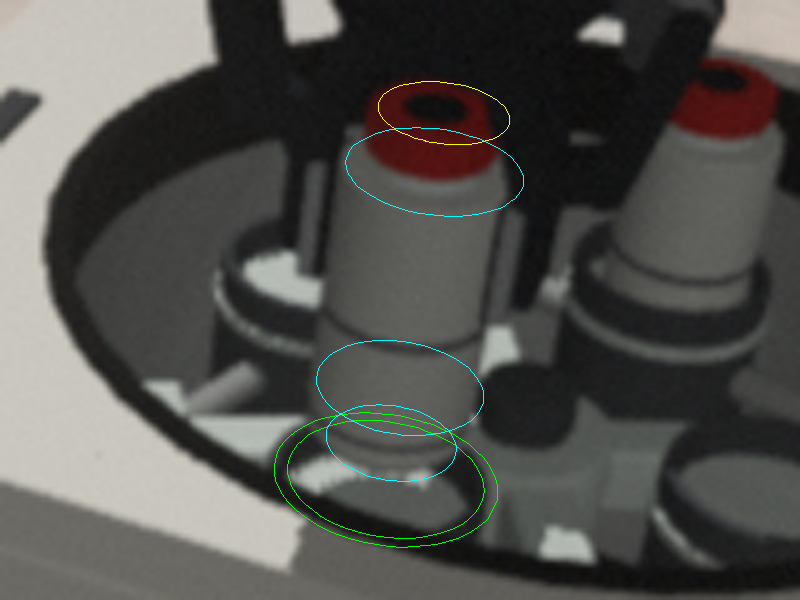

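apply_moves(plan="-0.02 0.1 0 0 0 0 0.3; 0 0.25 0 0 0 0 0.3; 0 0.25 0 0 0 0 0.3; 0 0.2 0 0 0 0 0.3; 0 0.1 0 0 0 0 0.3")

```text
time_s: 15.65
eef_pos: [0.6214, 0.1285, 0.2342]
eef_rot: [0.499, -0.501, 0.501, -0.499]
wrist_force: [-1.0, 0.2, -2.5]
opening: 0.548
```

apply_moves(plan="0 0.04 0 0 0 0 0.3; 0 0.04 0 0 0 0 0.3; 0 0.02 0 0 0 0 0.3; 0 0.02 0 0 0 0 0.3; 0 0 0 0 0 0 0.3")

```text
time_s: 16.15
eef_pos: [0.6223, 0.1284, 0.2304]
eef_rot: [-0.5, 0.5, -0.5, 0.5]
wrist_force: [0.7, 0.1, -2.9]
opening: 0.549
```

apply_moves(plan="0 0.02 0 0 0 0 0.3; 0 0.02 0 0 0 0 0.3; 0 0.01 0 0 0 0 0.3; 0 0 0 0 0 0 0.3; 0 0 0 0 0 0 0.3")

```text
time_s: 16.65
eef_pos: [0.6222, 0.1284, 0.2277]
eef_rot: [0.5, -0.5, 0.5, -0.5]
wrist_force: [-0.3, -0.0, -1.7]
opening: 0.546
```

apply_moves(plan="0 0.02 0 0 0 0 0.3; 0 0.02 0 0 0 0 0.3; 0 0 0 0 0 0 0.3; 0 0 0 0 0 0 0.3; 0 0 0 0 0 0 0.3")

```text
time_s: 17.15
eef_pos: [0.6224, 0.1285, 0.2265]
eef_rot: [-0.5, 0.5, -0.5, 0.5]
wrist_force: [-2.2, 0.3, 4.7]
opening: 0.547
```

apply_moves(plan="0 0.01 0 0 0 0 0.3; 0 0 0 0 0 0 0.65; 0 0 0 0 0 0 0.8; 0 0 0 0 0 0 0.8; 0 0 0 0 0 0 0.8")

```text
time_s: 17.65
eef_pos: [0.6221, 0.1285, 0.2248]
eef_rot: [0.5, -0.5, 0.5, -0.5]
wrist_force: [0.0, -0.2, -0.1]
opening: 0.8
```

apply_moves(plan="0 -0.3 0 0 0 0 0.8; 0 -0.6 0 0 0 0 0.8; 0 -0.8 0 0 0 0 0.8; 0 -0.8 0 0 0 0 0.8; 0 -0.4 0 0 0 0 0.8")

```text
time_s: 18.15
eef_pos: [0.6233, 0.1285, 0.3764]
eef_rot: [-0.502, 0.498, -0.498, 0.502]
wrist_force: [0.6, -0.0, -0.2]
opening: 0.799
```

```bash
python3 - <<'E'
from h import *
for n in("side","top"): cv2.imwrite(f"pics/{n}9.png",ctrl.camera(n)[:,:,::-1])
E
python3 ov.py pics/side9.png side .622 .1275 .165 .622 .1275 pics/o9.png
python3 st.py .582 -.2565 .25
```

```text
t 18.25 pos [0.6238 0.1286 0.3763] q [0.02 0.24 1.27 0.   1.62 1.59] F [-0.3 -0.5  0.7] open 0.796
x [-2.e-04 -1.e+00 -2.e-04] y [ 9.1e-03  2.0e-04 -1.0e+00] z [ 1.0e+00 -2.0e-04  9.1e-03]
shift in tool units total [ 7.7   2.52 -0.86]
```

View pics/o9.png

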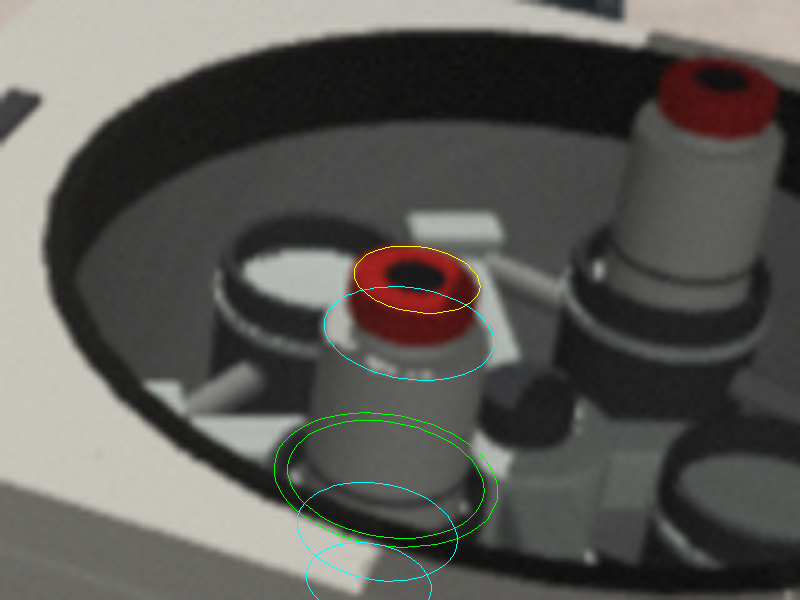

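apply_moves(plan="0.4 0 0 0 0 0 0.85; 0.8 0 -0.1 0 0 0 0.85; 0.9 0 -0.15 0 0 0 0.85; 0.9 0 -0.15 0 0 0 0.85; 0.9 0 -0.15 0 0 0 0.85")

```text
time_s: 18.75
eef_pos: [0.5937, -0.0679, 0.3692]
eef_rot: [0.5, -0.5, 0.5, -0.499]
wrist_force: [0.6, -0.2, -0.6]
opening: 0.849
```

apply_moves(plan="0.9 0.3 -0.15 0 0 0 0.85; 0.9 0.5 -0.1 0 0 0 0.85; 0.9 0.6 -0.06 0 0 0 0.85; 0.6 0.6 0 0 0 0 0.85; 0.4 0.5 0 0 0 0 0.85")

```text
time_s: 19.25
eef_pos: [0.578, -0.2486, 0.2455]
eef_rot: [0.499, -0.5, 0.502, -0.5]
wrist_force: [1.0, 0.6, 0.5]
opening: 0.849
```

```bash
python3 st.py .582 -.2565 .062
```

```text
t 19.25 pos [ 0.578  -0.2486  0.2455] q [-0.59  0.3   1.46 -0.    1.39  0.98] F [1.  0.6 0.5] open 0.849
x [-0.0026 -1.     -0.0012] y [-0.0024  0.0012 -1.    ] z [ 1.     -0.0026 -0.0024]
shift in tool units total [0.16 3.67 0.09]
```

apply_moves(plan="0.15 0 0.08 0 0 0 0.85; 0 0.4 0 0 0 0 0.85; 0 0.6 0 0 0 0 0.85; 0 0.6 0 0 0 0 0.85; 0 0.3 0 0 0 0 0.85")

```text
time_s: 19.75
eef_pos: [0.583, -0.2525, 0.1516]
eef_rot: [0.5, -0.5, 0.501, -0.499]
wrist_force: [-0.1, -0.0, -0.4]
opening: 0.847
```

```bash
python3 st.py .582 -.2565 .062
python3 - <<'E'
from h import *
cv2.imwrite("pics/side10.png",ctrl.camera("side")[:,:,::-1])
a=cv2.imread('pics/side10.png')[120:270,120:320]
cv2.imwrite('pics/g10.png',cv2.resize(a,(800,600),interpolation=cv2.INTER_CUBIC))
E
```

```text
t 19.75 pos [ 0.583  -0.2525  0.1516] q [-0.6   0.4   1.52  0.    1.22  0.97] F [-0.1 -0.  -0.4] open 0.847
x [ 5.0e-04 -1.0e+00 -1.9e-03] y [-0.0024  0.0019 -1.    ] z [ 1.0e+00  5.0e-04 -2.4e-03]
shift in tool units total [ 0.08  1.79 -0.02]
```

View pics/g10.png

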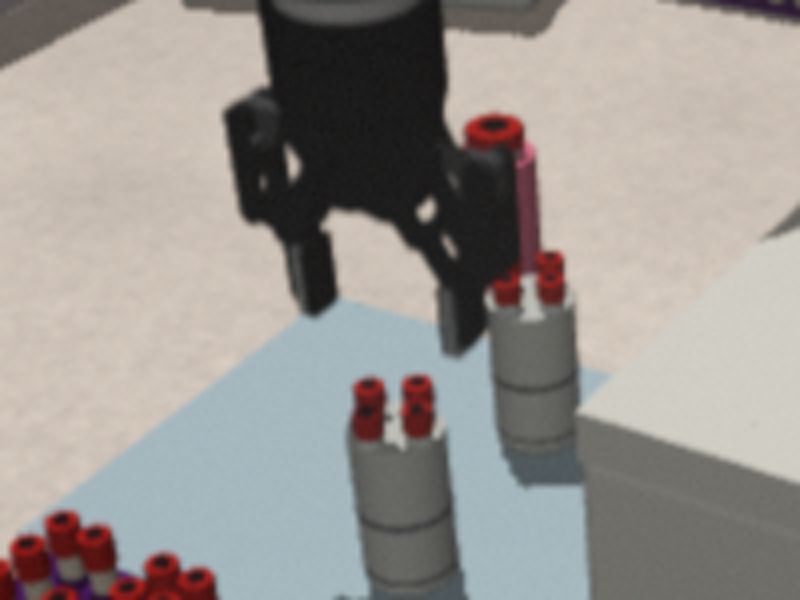

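apply_moves(plan="0.06 0.3 0 0 0 0 0.85; 0 0.5 0 0 0 0 0.85; 0 0.5 0 0 0 0 0.85; 0 0.35 0 0 0 0 0.85; 0 0.1 0 0 0 0 0.85")

```text
time_s: 20.3
eef_pos: [0.5829, -0.2566, 0.0643]
eef_rot: [0.5, -0.5, 0.501, -0.499]
wrist_force: [-0.3, 0.5, 0.1]
opening: 0.851
```

```bash
python3 st.py .582 -.2565 .062
python3 - <<'E'
from h import *
cv2.imwrite("pics/side11.png",ctrl.camera("side")[:,:,::-1])
a=cv2.imread('pics/side11.png')[120:270,120:320]
cv2.imwrite('pics/g11.png',cv2.resize(a,(800,600),interpolation=cv2.INTER_CUBIC))
E
```

```text
t 20.3 pos [ 0.5829 -0.2566  0.0643] q [-0.6   0.52  1.56  0.    1.07  0.97] F [-0.3  0.5  0.1] open 0.851
x [-4.0e-04 -1.0e+00 -1.3e-03] y [-0.0018  0.0013 -1.    ] z [ 1.0e+00 -4.0e-04 -1.8e-03]
shift in tool units total [-0.    0.05 -0.02]
```

View pics/g11.png

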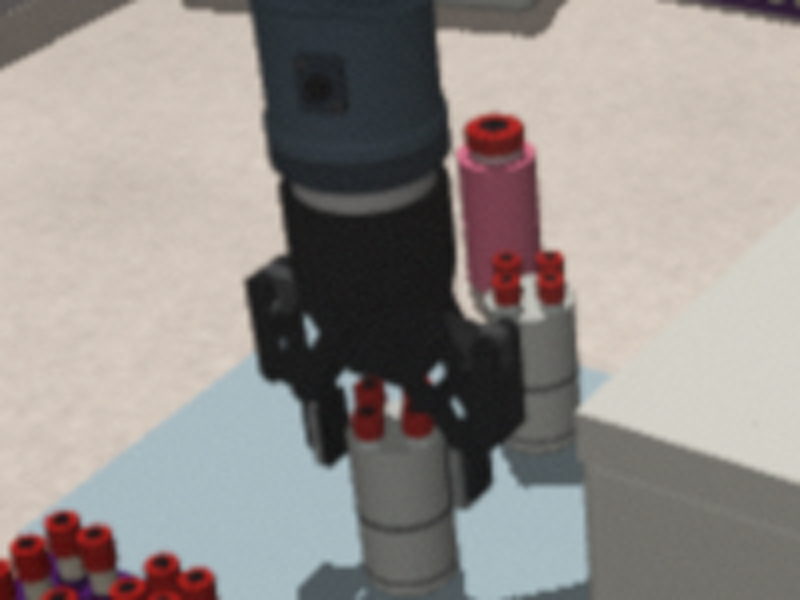

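The four-tube adapter F2 at crop (405,480) sits centred between the fingers. Close and lift.

apply_moves(plan="0 0.04 0 0 0 0 0.5; 0 0 0 0 0 0 0.3; 0 0 0 0 0 0 0.3; 0 0 0 0 0 0 0.3; 0 0 0 0 0 0 0.3")

```text
time_s: 20.85
eef_pos: [0.5845, -0.2575, 0.0654]
eef_rot: [-0.5, 0.5, -0.499, 0.501]
wrist_force: [0.8, 0.7, 5.7]
opening: 0.545
```

apply_moves(plan="0 -0.3 0 0 0 0 0.3; 0 -0.6 0 0 0 0 0.3; 0 -0.8 0 0 0 0 0.3; 0 -0.8 0 0 0 0 0.3; 0 -0.8 0 0 0 0 0.3")

```text
time_s: 21.35
eef_pos: [0.5828, -0.2569, 0.2308]
eef_rot: [0.5, -0.5, 0.5, -0.5]
wrist_force: [-0.3, -0.4, -2.2]
opening: 0.547
```

apply_moves(plan="0 -0.8 0 0 0 0 0.3; 0 -0.8 0 0 0 0 0.3; 0 -0.8 0 0 0 0 0.3; 0 -0.5 0 0 0 0 0.3; 0 0 0 0 0 0 0.3")

```text
time_s: 21.85
eef_pos: [0.5844, -0.2579, 0.3798]
eef_rot: [-0.5, 0.499, -0.497, 0.503]
wrist_force: [-0.3, 0.4, -2.4]
opening: 0.54
```

```bash
python3 st.py .5695 .2355 .372
```

```text
t 21.85 pos [ 0.5844 -0.2579  0.3798] q [-0.6   0.24  1.26 -0.    1.63  0.97] F [-0.3  0.4 -2.4] open 0.54
x [-5.0e-04 -1.0e+00  5.2e-03] y [ 0.007  -0.0052 -1.    ] z [ 1.e+00 -4.e-04  7.e-03]
shift in tool units total [-9.87  0.1  -0.3 ]
```

apply_moves(plan="-0.3 0 0 0 0 0 0.3; -0.6 0 -0.03 0 0 0 0.3; -0.9 0 -0.03 0 0 0 0.3; -0.9 0 -0.03 0 0 0 0.3; -0.9 0 -0.03 0 0 0 0.3")

```text
time_s: 22.35
eef_pos: [0.5758, -0.0742, 0.3708]
eef_rot: [0.499, -0.501, 0.502, -0.498]
wrist_force: [0.1, -0.5, -2.0]
opening: 0.551
```

apply_moves(plan="-0.9 0 -0.03 0 0 0 0.3; -0.9 0 -0.03 0 0 0 0.3; -0.9 0 -0.03 0 0 0 0.3; -0.9 0 -0.03 0 0 0 0.3; -0.9 0 -0.03 0 0 0 0.3")

```text
time_s: 22.85
eef_pos: [0.568, 0.1505, 0.371]
eef_rot: [-0.499, 0.501, -0.501, 0.499]
wrist_force: [0.3, 0.6, -2.6]
opening: 0.547
```

apply_moves(plan="-0.8 0 0 0 0 0 0.3; -0.5 0 0 0 0 0 0.3; -0.3 0 0 0 0 0 0.3; -0.12 0 0 0 0 0 0.3; -0.05 0 0 0 0 0 0.3")

```text
time_s: 23.35
eef_pos: [0.5697, 0.2364, 0.3727]
eef_rot: [-0.499, 0.501, -0.5, 0.5]
wrist_force: [0.6, -1.2, -2.3]
opening: 0.544
```

```bash
python3 st.py .5695 .2355 .28
```

```text
t 23.35 pos [0.5697 0.2364 0.3727] q [ 0.2   0.2   1.32 -0.    1.62  1.77] F [ 0.6 -1.2 -2.3] open 0.544
x [-2.e-04 -1.e+00  8.e-04] y [-2.e-03 -8.e-04 -1.e+00] z [ 1.e+00 -2.e-04 -2.e-03]
shift in tool units total [0.02 1.85 0.  ]
```

apply_moves(plan="0.01 0.4 0 0 0 0 0.3; 0 0.6 0 0 0 0 0.3; 0 0.5 0 0 0 0 0.3; 0 0.3 0 0 0 0 0.3; 0 0.05 0 0 0 0 0.3")

```text
time_s: 23.85
eef_pos: [0.5693, 0.2346, 0.2789]
eef_rot: [0.498, -0.501, 0.501, -0.5]
wrist_force: [-0.9, 0.3, -1.8]
opening: 0.545
```

```bash
python3 - <<'E'
from h import *
for n in("side",): cv2.imwrite(f"pics/{n}12.png",ctrl.camera(n)[:,:,::-1])
E
python3 st.py .5695 .2355 .227
python3 ov.py pics/side12.png side .5695 .2355 .218 .5695 .2355 pics/o12.png
```

```text
t 23.9 pos [0.5699 0.235  0.2802] q [ 0.2   0.25  1.45 -0.    1.45  1.77] F [-1.   0.6 -2.4] open 0.547
x [-1.6e-03 -1.0e+00  6.0e-04] y [-2.2e-03 -6.0e-04 -1.0e+00] z [ 1.     -0.0016 -0.0022]
shift in tool units total [-0.01  1.06 -0.01]
```

View pics/o12.png

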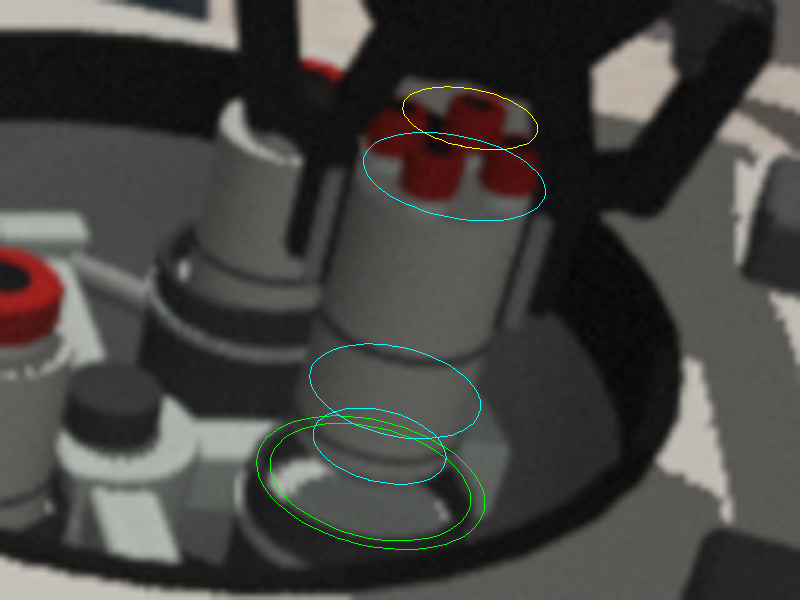

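apply_moves(plan="0 0.1 0 0 0 0 0.3; 0 0.25 0 0 0 0 0.3; 0 0.25 0 0 0 0 0.3; 0 0.2 0 0 0 0 0.3; 0 0.1 0 0 0 0 0.3")

```text
time_s: 24.4
eef_pos: [0.5694, 0.2358, 0.2345]
eef_rot: [-0.499, 0.501, -0.501, 0.5]
wrist_force: [1.0, -0.9, -1.9]
opening: 0.551
```

apply_moves(plan="0 0.04 0 0 0 0 0.3; 0 0.04 0 0 0 0 0.3; 0 0.02 0 0 0 0 0.3; 0 0.01 0 0 0 0 0.3; 0 0 0 0 0 0 0.3")

```text
time_s: 24.9
eef_pos: [0.5703, 0.236, 0.2312]
eef_rot: [-0.5, 0.5, -0.5, 0.5]
wrist_force: [0.0, -0.3, -1.2]
opening: 0.546
```

apply_moves(plan="0 0.02 0 0 0 0 0.3; 0 0.02 0 0 0 0 0.3; 0 0.01 0 0 0 0 0.3; 0 0 0 0 0 0 0.3; 0 0 0 0 0 0 0.3")

```text
time_s: 25.4
eef_pos: [0.5707, 0.236, 0.2304]
eef_rot: [-0.501, 0.499, -0.5, 0.501]
wrist_force: [-2.9, -1.2, 9.6]
opening: 0.549
```

apply_moves(plan="0 0 0 0 0 0 0.65; 0 0 0 0 0 0 0.75; 0 0 0 0 0 0 0.8; 0 0 0 0 0 0 0.8; 0 0 0 0 0 0 0.8")

```text
time_s: 25.9
eef_pos: [0.5701, 0.2359, 0.2282]
eef_rot: [0.5, -0.5, 0.5, -0.5]
wrist_force: [-0.5, 0.4, -0.0]
opening: 0.797
```

apply_moves(plan="0 -0.3 0 0 0 0 0.8; 0 -0.6 0 0 0 0 0.8; 0 -0.8 0 0 0 0 0.8; 0 -0.8 0 0 0 0 0.8; 0 -0.4 0 0 0 0 0.8")

```text
time_s: 26.4
eef_pos: [0.5712, 0.2363, 0.3795]
eef_rot: [0.502, -0.498, 0.499, -0.501]
wrist_force: [1.4, 0.2, 0.6]
opening: 0.799
```

```bash
python3 - <<'E'
from h import *
for n in("side","top"): cv2.imwrite(f"pics/{n}13.png",ctrl.camera(n)[:,:,::-1])
E
python3 ov.py pics/side13.png side .5695 .2355 .165 .5695 .2355 pics/o13.png
python3 st.py .448 -.263 .25
```

```text
t 26.5 pos [0.5717 0.2363 0.3793] q [0.2  0.2  1.32 0.   1.62 1.77] F [ 0.  -0.5  0.3] open 0.797
x [-3.0e-04 -1.0e+00 -1.8e-03] y [ 0.0088  0.0018 -1.    ] z [ 1.0e+00 -3.0e-04  8.8e-03]
shift in tool units total [ 9.99  2.55 -2.49]
```

View pics/o13.png

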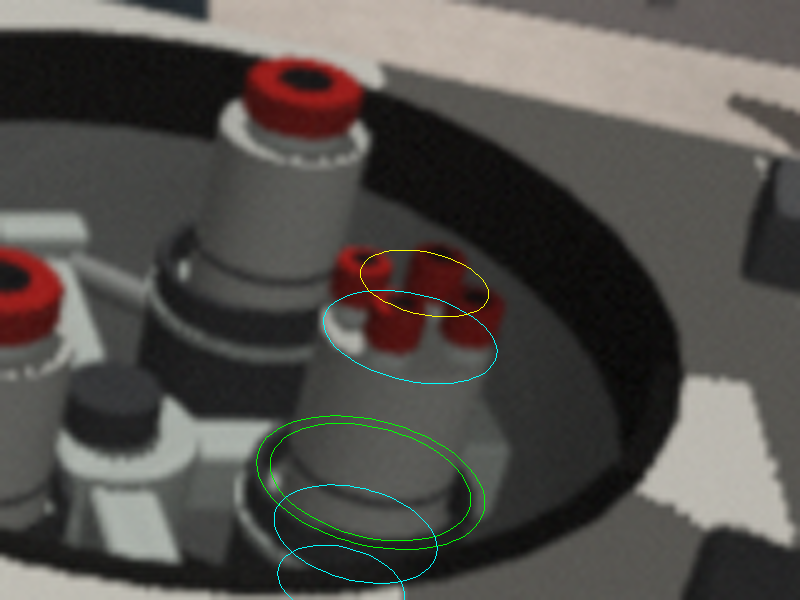

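apply_moves(plan="0.4 0 -0.1 0 0 0 0.85; 0.8 0 -0.2 0 0 0 0.85; 0.85 0 -0.25 0 0 0 0.85; 0.85 0 -0.25 0 0 0 0.85; 0.85 0 -0.25 0 0 0 0.85")

```text
time_s: 27.0
eef_pos: [0.5164, 0.0472, 0.3724]
eef_rot: [-0.5, 0.5, -0.5, 0.5]
wrist_force: [0.7, -0.7, -1.0]
opening: 0.848
```

apply_moves(plan="0.85 0 -0.25 0 0 0 0.85; 0.85 0 -0.25 0 0 0 0.85; 0.85 0 -0.25 0 0 0 0.85; 0.85 0.3 -0.25 0 0 0 0.85; 0.85 0.4 -0.2 0 0 0 0.85")

```text
time_s: 27.5
eef_pos: [0.4568, -0.1656, 0.3384]
eef_rot: [-0.5, 0.5, -0.499, 0.501]
wrist_force: [1.5, -0.2, -0.5]
opening: 0.851
```

apply_moves(plan="0.8 0.5 -0.15 0 0 0 0.85; 0.6 0.5 -0.05 0 0 0 0.85; 0.4 0.5 0 0 0 0 0.85; 0.2 0.3 0 0 0 0 0.85; 0 0 0 0 0 0 0.85")

```text
time_s: 28.0
eef_pos: [0.446, -0.2636, 0.2454]
eef_rot: [0.499, -0.5, 0.503, -0.498]
wrist_force: [0.1, -0.4, 0.4]
opening: 0.85
```

```bash
python3 st.py .448 -.263 .062
```

```text
t 28.0 pos [ 0.446  -0.2636  0.2454] q [-0.76  0.05  1.74  0.    1.35  0.81] F [ 0.1 -0.4  0.4] open 0.85
x [-0.002 -1.    -0.004] y [-0.0042  0.004  -1.    ] z [ 1.     -0.002  -0.0042]
shift in tool units total [0.   3.67 0.06]
```

apply_moves(plan="0 0.4 0.03 0 0 0 0.85; 0 0.6 0 0 0 0 0.85; 0 0.7 0 0 0 0 0.85; 0 0.5 0 0 0 0 0.85; 0 0.2 0 0 0 0 0.85")

```text
time_s: 28.5
eef_pos: [0.4486, -0.262, 0.127]
eef_rot: [0.5, -0.5, 0.501, -0.499]
wrist_force: [0.1, 0.8, -0.1]
opening: 0.85
```

```bash
python3 st.py .448 -.263 .062
python3 - <<'E'
from h import *
cv2.imwrite("pics/side14.png",ctrl.camera("side")[:,:,::-1])
a=cv2.imread('pics/side14.png')[100:250,150:350]
cv2.imwrite('pics/g14.png',cv2.resize(a,(800,600),interpolation=cv2.INTER_CUBIC))
E
```

```text
t 28.5 pos [ 0.4486 -0.262   0.127 ] q [-0.76  0.2   1.84  0.    1.11  0.81] F [ 0.1  0.8 -0.1] open 0.85
x [ 0.0011 -1.     -0.0023] y [-0.002   0.0023 -1.    ] z [ 1.      0.0011 -0.002 ]
shift in tool units total [ 0.02  1.3  -0.01]
```

View pics/g14.png

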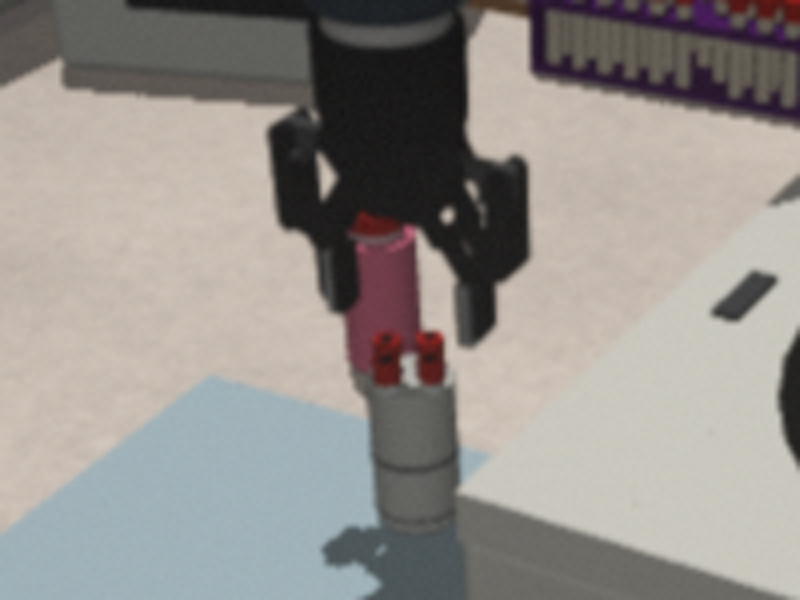

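apply_moves(plan="0.01 0.3 0 0 0 0 0.85; 0 0.5 0 0 0 0 0.85; 0 0.35 0 0 0 0 0.85; 0 0.13 0 0 0 0 0.85; 0 0 0 0 0 0 0.85")

```text
time_s: 29.05
eef_pos: [0.4495, -0.2644, 0.065]
eef_rot: [0.5, -0.5, 0.5, -0.5]
wrist_force: [0.4, 0.1, -0.5]
opening: 0.852
```

```bash
python3 st.py .448 -.263 .062
python3 - <<'E'
from h import *
cv2.imwrite("pics/side15.png",ctrl.camera("side")[:,:,::-1])
a=cv2.imread('pics/side15.png')[100:250,150:350]
cv2.imwrite('pics/g15.png',cv2.resize(a,(800,600),interpolation=cv2.INTER_CUBIC))
E
```

```text
t 29.05 pos [ 0.4495 -0.2644  0.065 ] q [-0.76  0.3   1.87  0.    0.98  0.81] F [ 0.4  0.1 -0.5] open 0.852
x [ 2.e-04 -1.e+00  1.e-04] y [ 2.e-04 -1.e-04 -1.e+00] z [1.e+00 2.e-04 2.e-04]
shift in tool units total [-0.03  0.06 -0.03]
```

View pics/g15.png

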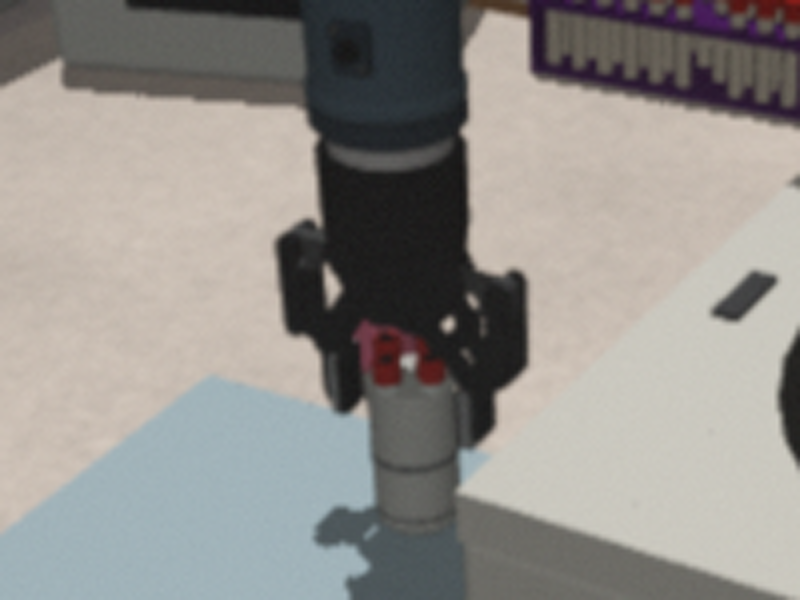

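The last four-tube adapter at crop (415,440) is centred between the fingers. Close and lift.

apply_moves(plan="-0.03 0.05 -0.02 0 0 0 0.5; 0 0 0 0 0 0 0.3; 0 0 0 0 0 0 0.3; 0 0 0 0 0 0 0.3; 0 0 0 0 0 0 0.3")

```text
time_s: 29.6
eef_pos: [0.4486, -0.2632, 0.0631]
eef_rot: [-0.5, 0.5, -0.5, 0.501]
wrist_force: [-0.8, 1.7, 6.3]
opening: 0.551
```

apply_moves(plan="0 -0.3 0 0 0 0 0.3; 0 -0.6 0 0 0 0 0.3; 0 -0.8 0 0 0 0 0.3; 0 -0.8 0 0 0 0 0.3; 0 -0.8 0 0 0 0 0.3")

```text
time_s: 30.1
eef_pos: [0.4475, -0.2627, 0.2284]
eef_rot: [0.5, -0.5, 0.5, -0.5]
wrist_force: [0.8, -0.7, -2.3]
opening: 0.548
```

apply_moves(plan="0 -0.8 0 0 0 0 0.3; 0 -0.8 0 0 0 0 0.3; 0 -0.8 0 0 0 0 0.3; 0 -0.5 0 0 0 0 0.3; 0 0 0 0 0 0 0.3")

```text
time_s: 30.6
eef_pos: [0.449, -0.264, 0.3765]
eef_rot: [-0.5, 0.5, -0.497, 0.503]
wrist_force: [0.1, -0.3, -2.1]
opening: 0.547
```

```bash
python3 st.py .5135 .0755 .372
```

```text
t 30.6 pos [ 0.449  -0.264   0.3765] q [-0.76 -0.03  1.56 -0.    1.6   0.81] F [ 0.1 -0.3 -2.1] open 0.547
x [-3.0e-04 -1.0e+00  5.7e-03] y [ 0.0059 -0.0057 -1.    ] z [ 1.0e+00 -3.0e-04  5.9e-03]
shift in tool units total [-6.79  0.06  1.29]
```

apply_moves(plan="-0.3 0 0.1 0 0 0 0.3; -0.6 0 0.15 0 0 0 0.3; -0.9 0 0.15 0 0 0 0.3; -0.9 0 0.15 0 0 0 0.3; -0.9 0 0.15 0 0 0 0.3")

```text
time_s: 31.1
eef_pos: [0.4821, -0.0803, 0.3692]
eef_rot: [0.499, -0.5, 0.502, -0.499]
wrist_force: [1.1, -0.5, -1.3]
opening: 0.544
```

apply_moves(plan="-0.9 0 0.15 0 0 0 0.3; -0.9 0 0.15 0 0 0 0.3; -0.7 0 0.15 0 0 0 0.3; -0.45 0 0.1 0 0 0 0.3; -0.2 0 0.04 0 0 0 0.3")

```text
time_s: 31.6
eef_pos: [0.5114, 0.0774, 0.3694]
eef_rot: [-0.5, 0.502, -0.501, 0.498]
wrist_force: [0.1, -0.4, -2.2]
opening: 0.548
```

```bash
python3 st.py .5135 .0755 .28
```

```text
t 31.6 pos [0.5114 0.0774 0.3694] q [-0.08 -0.03  1.57  0.    1.6   1.49] F [ 0.1 -0.4 -2.2] open 0.548
x [ 0.0028 -1.     -0.001 ] y [-0.0042  0.001  -1.    ] z [ 1.      0.0028 -0.0042]
shift in tool units total [0.04 1.79 0.05]
```

apply_moves(plan="0.02 0.4 0.02 0 0 0 0.3; 0 0.6 0 0 0 0 0.3; 0 0.5 0 0 0 0 0.3; 0 0.25 0 0 0 0 0.3; 0 0 0 0 0 0 0.3")

```text
time_s: 32.1
eef_pos: [0.5119, 0.0734, 0.2815]
eef_rot: [0.498, -0.501, 0.502, -0.499]
wrist_force: [-0.2, -0.5, -1.3]
opening: 0.547
```

```bash
python3 - <<'E'
from h import *
for n in("side",): cv2.imwrite(f"pics/{n}16.png",ctrl.camera(n)[:,:,::-1])
E
python3 st.py .5135 .0755 .227
python3 ov.py pics/side16.png side .5135 .0755 .218 .5135 .0755 pics/o16.png
```

```text
t 32.15 pos [0.513  0.0733 0.2834] q [-0.09  0.02  1.7  -0.    1.43  1.48] F [-0.6  0.2 -1.9] open 0.548
x [-9.e-04 -1.e+00 -2.e-04] y [-2.5e-03  2.0e-04 -1.0e+00] z [ 1.0e+00 -9.0e-04 -2.5e-03]
shift in tool units total [-0.04  1.13  0.01]
```

View pics/o16.png

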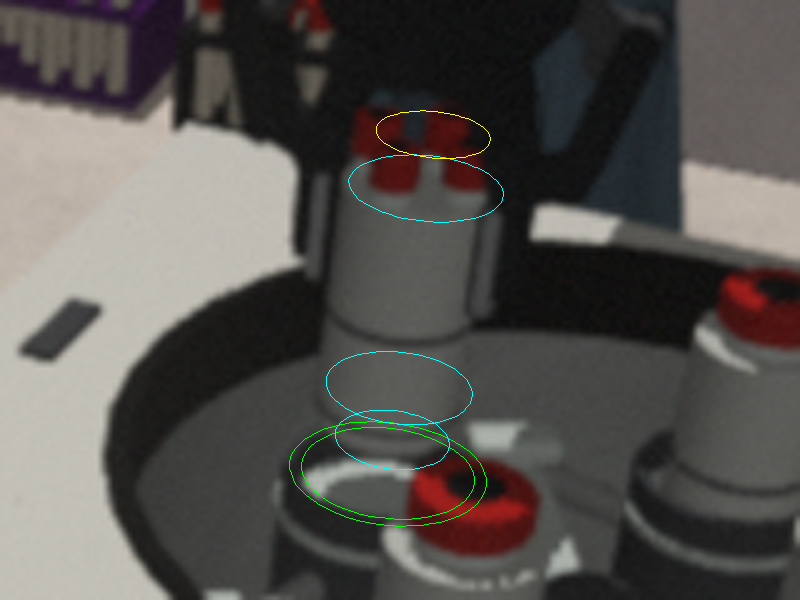

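apply_moves(plan="-0.03 0.15 0 0 0 0 0.3; 0 0.25 0 0 0 0 0.3; 0 0.25 0 0 0 0 0.3; 0 0.2 0 0 0 0 0.3; 0 0.1 0 0 0 0 0.3")

```text
time_s: 32.65
eef_pos: [0.5128, 0.075, 0.2351]
eef_rot: [0.499, -0.5, 0.501, -0.5]
wrist_force: [-0.5, 1.2, -2.0]
opening: 0.547
```

apply_moves(plan="0 0.04 0 0 0 0 0.3; 0 0.04 0 0 0 0 0.3; 0 0.02 0 0 0 0 0.3; 0 0.01 0 0 0 0 0.3; 0 0 0 0 0 0 0.3")

```text
time_s: 33.15
eef_pos: [0.5138, 0.075, 0.2317]
eef_rot: [-0.5, 0.5, -0.5, 0.5]
wrist_force: [0.0, 0.0, -2.6]
opening: 0.545
```

apply_moves(plan="0 0.02 0 0 0 0 0.3; 0 0.02 0 0 0 0 0.3; 0 0.02 0 0 0 0 0.3; 0 0 0 0 0 0 0.3; 0 0 0 0 0 0 0.3")

```text
time_s: 33.65
eef_pos: [0.5136, 0.075, 0.2283]
eef_rot: [0.5, -0.5, 0.5, -0.5]
wrist_force: [0.2, -0.1, -1.7]
opening: 0.552
```

apply_moves(plan="0 0.02 0 0 0 0 0.3; 0 0.01 0 0 0 0 0.3; 0 0 0 0 0 0 0.3; 0 0 0 0 0 0 0.3; 0 0 0 0 0 0 0.3")

```text
time_s: 34.15
eef_pos: [0.5138, 0.0749, 0.2282]
eef_rot: [-0.5, 0.5, -0.5, 0.5]
wrist_force: [-3.5, -0.2, 6.3]
opening: 0.554
```

Contact at z=0.228, the expected home height. Release.

apply_moves(plan="0 0 0 0 0 0 0.65; 0 0 0 0 0 0 0.75; 0 0 0 0 0 0 0.8; 0 0 0 0 0 0 0.8; 0 0 0 0 0 0 0.8")

```text
time_s: 34.65
eef_pos: [0.5136, 0.075, 0.2268]
eef_rot: [0.5, -0.5, 0.5, -0.5]
wrist_force: [0.4, -0.3, 0.7]
opening: 0.801
```

apply_moves(plan="0 -0.3 0 0 0 0 0.8; 0 -0.6 0 0 0 0 0.8; 0 -0.8 0 0 0 0 0.8; 0 -0.8 0 0 0 0 0.8; 0 -0.4 0 0 0 0 0.8")

```text
time_s: 35.15
eef_pos: [0.5146, 0.0749, 0.376]
eef_rot: [-0.501, 0.499, -0.499, 0.502]
wrist_force: [0.8, -0.3, -0.6]
opening: 0.801
```

apply_moves(plan="0.3 0 0 0 0 0 0.8; 0.7 0 -0.2 0 0 0 0.8; 0.9 0 -0.3 0 0 0 0.8; 0.9 0 -0.3 0 0 0 0.8; 0.9 0 -0.2 0 0 0 0.8")

```text
time_s: 35.65
eef_pos: [0.4618, -0.1118, 0.3702]
eef_rot: [0.5, -0.5, 0.501, -0.499]
wrist_force: [0.1, 0.1, 0.8]
opening: 0.8
```

apply_moves(plan="0.9 0 -0.2 0 0 0 0.8; 0.7 0 0 0 0 0 0.8; 0.4 0 0 0 0 0 0.8; 0.2 0 0 0 0 0 0.8; 0 0 0 0 0 0 0.8")

```text
time_s: 36.15
eef_pos: [0.4528, -0.221, 0.3704]
eef_rot: [0.499, -0.5, 0.501, -0.5]
wrist_force: [-0.3, 0.1, 0.4]
opening: 0.801
```

```bash
python3 - <<'E'
from h import *
for n in("side","top"): cv2.imwrite(f"pics/{n}17.png",ctrl.camera(n)[:,:,::-1])
a=cv2.imread("pics/side17.png")[140:290,340:540];b=cv2.imread("pics/top17.png")[140:290,95:295]
cv2.imwrite("pics/g17.png",cv2.resize(np.vstack([a,b]),(800,600*2)[:2],interpolation=cv2.INTER_CUBIC)[:,:])
cv2.imwrite("pics/g17.png",cv2.resize(np.hstack([a,b]),(800,300),interpolation=cv2.INTER_CUBIC))
E
python3 st.py; python3 ov.py pics/side17.png side .5135 .0755 .165 .5135 .0755 pics/o17.png
```

```text
t 36.25 pos [ 0.4533 -0.2194  0.3712] q [-0.69 -0.06  1.6   0.    1.6   0.88] F [-0.3 -0.  -0.3] open 0.802
x [-2.0e-04 -1.0e+00 -1.2e-03] y [-9.0e-04  1.2e-03 -1.0e+00] z [ 1.e+00 -2.e-04 -9.e-04]
```

View pics/o17.png

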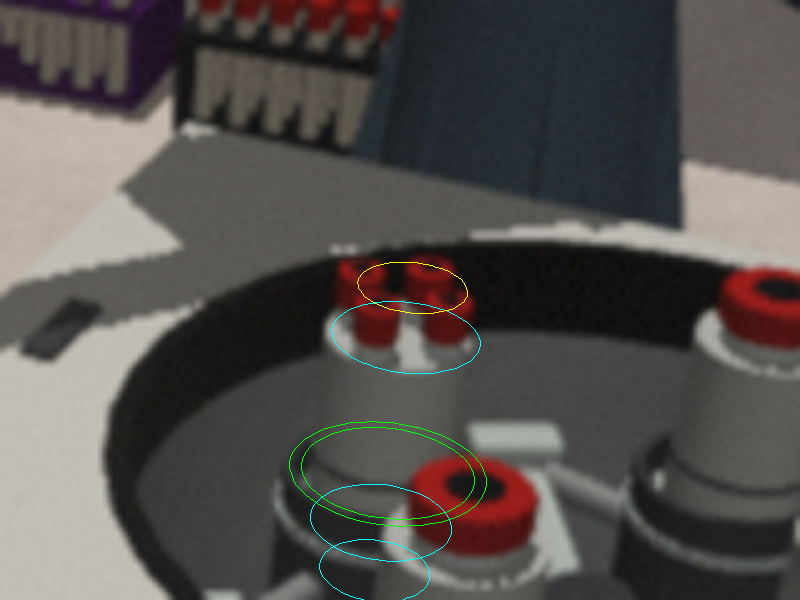

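View pics/top17.png

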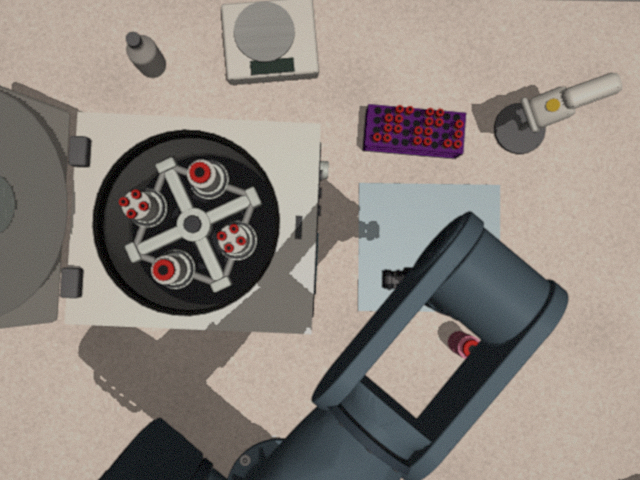

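View pics/side17.png

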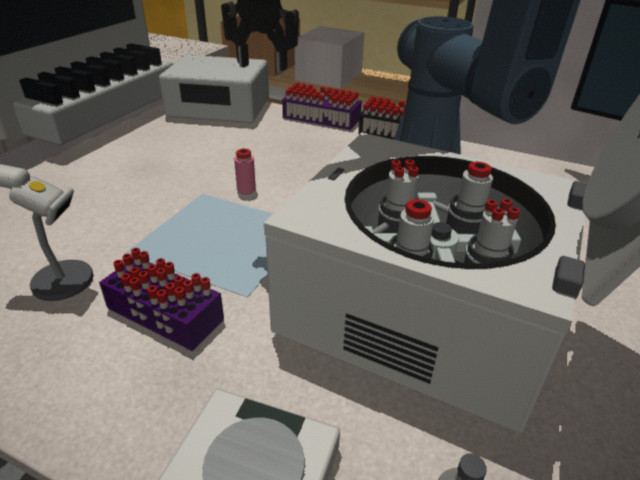

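The top view shows the singles opposite each other at (200,173) and (165,270), and the fours opposite at (133,205) and (233,238). The rack at (415,130) and the pink look-alike at (465,345) have not moved, and the arm is clear of everything.

```bash
python3 -c "
from bench import ctrl
print(ctrl.hand_in())"
```

```text
the job is handed in; nothing more can be done
None
```

All four tube adapters are in the rotor, and the job was handed in at about 36 s. The two single-tube adapters sit opposite each other in buckets 0 and 2, and the two four-tube adapters in buckets 1 and 3. I numbered the buckets myself, starting from the one farthest along +x.

- **Seating:** I lowered each adapter until the wrist force showed floor contact (about 6–11 N above its carried weight), then let go. Each stopped within about 1 mm of where a fully home adapter should.
- **Final pictures:** Both cameras show all four adapters upright in their buckets, the rack and the pink look-alike unmoved, and the gripper clear of everything.
- **Disagreements:** The two cameras differed by about 3–5 mm sideways. I used the top camera's positions because they agreed with the gripper. The bright discs in the buckets looked only about 13 mm deep in the pictures, but each adapter went down the full 40 mm.

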